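Lay out the gilder's place round the cushion

ROBOT

A 6-joint arm with a two-finger parallel gripper is mounted at the origin on the work surface. World frame = base frame: x ahead of the robot, y to its left, z up, the work surface at z = 0. Lengths are in mm, angles in degrees, forces in N, time in s.
With the tool pointing down it reaches from about 400 to 825 mm from the base axis. Payload 7 kg.
Tool frame: the origin (TCP) lies midway between the tips of the shut fingers; the grasp point (between the pads) lies 19 mm behind it; x points along the fingers, z is the direction in which the jaws open and shut, and the axes are right-handed (so a half turn about x gives the same grasp; the last joint's range is limited). The gripper opens to 88 mm and grips with 3 to 60 N. Pads are 19 mm wide; open, the fingers measure 130 mm over their backs; the gripper's body (78 mm by 193 mm) begins 47 mm behind the grasp point.
Start: joints at [90.877, 20.546, 0.682, 0, -70.136, -16.507], TCP at [181.874, 650.013, 226.561] pointing down, gripper open.
Joint ranges: [-176.03, 176.03], [-82.01, 121.73], [-58.28, 71.71], [-173.87, 95.51], [-174.79, -0.11], [-173.66, 173.66]. Speed limits (degrees/s): [136.94, 136.94, 172.46, 180, 180, 180].

INTERFACE

Orientations are given as [roll, pitch, yaw] about the fixed x, y, z axes, in that order (R = Rz(yaw) Ry(pitch) Rx(roll)).
In Python, from rig import env gives the robot as it stands.
- The arm moves only by the tool servo_tool, never from a script. Its argument "increments" is a list of rows, each an object of numbers: "tx", "ty", "tz": the shift along the tool's x, y, z in m; "turn": the turn about the tool's x in rad; "jaw": the opening, from -1 (shut) to 1 (fully open). In form: [{"tx": .., "ty": .., "tz": .., "turn": .., "jaw": ..}, ...]. A call has 1 to 10 rows; each row is the pose to reach, as a shift and turn from the pose commanded when the call began, along the tool's axes at that moment; what a row does not reach only later rows make up. A row lasts 1/10 s, in which the tool goes at most 50 mm and 8.59 degrees, less where a joint would pass 70% of its speed; a pose out of reach is approached as far as the arm can. A call with a gripper value outside its range is refused whole. The fingers move at their own pace and stop on an object; "force" is the grip in N (left out, the last holds). Time passes only in rows, so rows that repeat a pose let the fingers close. It gives the time, the measured TCP pose, the force and the opening at its end, in the units of the state.
- env.get_obs(): the state, without advancing time (a new reading comes with each control period).
- env.snapshot(name): name is "scene" or "top"; returns a dict with "image" (400x640x3 uint8, red, green, blue), "depth" (400x640 float32, mm along the optical axis (not along the pixel's ray), 0 where there is no reading), "camera_matrix" (3x3 intrinsics, pixels), "k1" (the pictures are not rectified: a ray, as slopes to the right and down, at radius r is drawn at 1 + k1 r^2 times it, then the intrinsics apply), "pose" (4x4, takes a point from camera to world coordinates). Camera axes: x right, y down, z forward; pixel columns grow to the right and rows downward; lengths in mm; the calibration is good to about 2 mm. A picture is of the moment at which its call begins.
- env.job_done(): hands the job in, once; it reports no verdict.
The state is a dict: "t": time; "joints": joint angles; "qvel": joint speeds; "joint_torque": joint torques, N m; "eef_pos": TCP position; "tcp_rot": TCP orientation; "wrist_force": force on the tool from outside, world axes, zero at the start; "moment": the same for the moment, N m; "width": finger opening in mm.
Only numpy, scipy, OpenCV 4.12 (cv2) and the standard library are available. Lean on these libraries where they do the work, as an engineer would, in place of code of your own. Each camera call takes 0.05 s, during which the arm holds its last target. There are 200 camera calls.

TASK

Lay out the gilder's place around the tan cushion, with left and right as seen from the robot and about 3 cm of bare table between neighbours: stand the wooden egg stand beside the middle of the cushion's left edge, the amber jar directly behind the stand (farther from the robot) in a row parallel to that edge, and the agate burnisher beside the middle of the right edge and parallel to it. Lay the knife lengthwise along the middle of the cushion, and set the gold-capped egg gently on the egg stand, gold end up. Leave the leaf books, tape and tumbler where they are.

Things in the scene. Friction and masses are not known exactly. Their poses are not given: they have to be found in the camera images.
- cushion: gilder's cushion: padded tan suede on a wooden board with brass nails, 230 mm long (x) by 140 mm wide (y) by 28 mm high, fixed. Origin: centre of its underside, on the table (z = 0). Its x axis runs along its length away from the robot (behind), y to its left, z up. It is turned up to 0.2 rad and lies on the left or the right of the table; the mat with the kit is on the other side
- stand_mid (a point): egg stand: turned wooden spool with a hollow top, foot 42 mm across, waist 33 mm, rim 38 mm outside and 31 mm inside, 44 mm high, 60 g. Point: on its axis, half-way up (22 mm over its foot); z up. The egg settles in the rim with its widest circle (its listed point) 39 mm above this point. It waits on a 3 mm green cutting mat (fixed) 270 x 210 mm, the two tools side by side along one half of the mat, the three upright things in a row along the other.
- egg_mid (a point): black egg with a gold-leaf cap on its pointed end, 46 mm across at its widest, 60 mm tall, about 60 g. Point: on its axis at the widest circle, 23 mm above its blunt lower end and 37 mm below the tip; z towards the gold tip. It waits upright in a cork ring fixed to the mat (43 mm across, 11 mm high; egg tip 65 mm over the table) and can roll if laid down; the lower 9 mm of it are inside the ring. Set down with more than 25 N it counts as damaged
- jar_mid (a point): amber glass jar of size with black lid and pale label, 48 mm across, 62 mm high, about 140 g, standing on the mat. Point: on its axis, half-way up (31 mm over its base); z up
- knife_mid (a point): gilder's knife: dark wooden handle 18 mm wide and 13 mm high, brass bolster, steel blade; 216 mm long, lying flat, 70 g. Point: middle of its length and height (6.5 mm over its underside), at the front end of the handle, near its balance point and good to grip across. x along the knife towards the blade tip (away from the robot at the start), z up
- burnisher_mid (a point): agate burnisher: pale eight-sided wooden handle 14 mm across, brass ferrule, red-brown curved stone; 190 mm long, lying flat, 50 g. Point: middle of its length and height (7 mm over its underside), in the handle, good to grip across. x along it towards the stone (away from the robot at the start)
- books: bystander: loose stack of three red books of gold leaf, 90 x 90 x 18 mm, origin centre of its underside; on the far side, near the middle
- tape: bystander: loose roll of cream masking tape, 84 mm across, 24 mm high, lying flat, origin centre of its underside; on the far side, left of the books
- tumbler: bystander: loose white ceramic tumbler with three brushes, 74 mm across, about 170 mm high with the brushes, origin centre of its underside; at the right of the work
Not all that is in view belongs to the job. Leave any blue look-alike of the part that bears stand_mid alone.

How it is judged:
By the outcome, as a careful person would: the job done as asked, in the order asked, and still so for the second after the job is handed in, with the robot touching nothing.
It also fails if it takes over 147 s, if anything falls off the work surface, if the arm or the gripper's body presses on something with over 40 N, if the wrist force passes 120 N, or if a joint passes its speed limit or range.

## Working session

There is one attempt and no reset: what is moved stays moved. The work goes in short steps, Python scripts to look and compute and a tool call to move; the robot and the scene stay as the last step left them, time stands still between calls to the robot, and variables do not carry over. Pictures are saved under pics/ and viewed, about 12 in all and at most 16, crops included, and the job is handed in when it is done.

Besides the shell and the picture viewer there is one more tool, called after "Call:" as name([rows], argument=value, ...), one row to a line, values as JSON. servo_tool: Moves the arm, as the interface text tells. Its arguments: {"type":"object","properties":{"increments":{"type":"array","items":{"type":"object","properties":{"tx":{"type":"number"},"ty":{"type":"number"},"tz":{"type":"number"},"turn":{"type":"number"},"jaw":{"type":"number"}}}},"force":{"type":"number"}},"required":["increments"]}

```bash
ls; mkdir -p pics; cat > h.py <<'E'
import numpy as np, cv2
from rig import env
def shot(n):
    s=env.snapshot(n); return s
def save(s,name,box=None,scale=1):
    im=cv2.cvtColor(s["image"],cv2.COLOR_RGB2BGR)
    if box: u0,v0,u1,v1=box; im=im[v0:v1,u0:u1]
    im=cv2.resize(im,None,fx=scale,fy=scale,interpolation=cv2.INTER_CUBIC); cv2.imwrite("pics/"+name+".png",im)
def rays(s,uv):
    uv=np.array(uv,float).reshape(-1,2);K=np.array(s["camera_matrix"])
    d=np.c_[(uv[:,0]-K[0,2])/K[0,0],(uv[:,1]-K[1,2])/K[1,1]]
    x=d.copy()
    for _ in range(20): x=d/(1+s["k1"]*(x**2).sum(1,keepdims=True))
    P=np.array(s["pose"]); D=np.c_[x,np.ones(len(x))]@P[:3,:3].T
    return P[:3,3],D
def plane(s,uv,z):
    o,D=rays(s,uv); return o+D*((z-o[2])/D[:,2])[:,None]
def dpt(s,uv):
    o,D=rays(s,uv); uv=np.array(uv,int).reshape(-1,2); return o+D*s["depth"][uv[:,1],uv[:,0]][:,None]
E
python3 - <<'E'
from h import *
for n in("top","scene"):
    s=shot(n); save(s,n+"0",None,1.25); print(s["pose"],s["camera_matrix"],s["k1"])
print(env.get_obs())
E
```

```text
pics
[[ 1.62407887e-02 -9.86969003e-01  1.60088802e-01  3.95607132e+02]
 [-9.99849266e-01 -1.70139518e-02 -3.45996930e-03 -2.38160088e+01]
 [ 6.13862560e-03 -1.60008478e-01 -9.87096553e-01  1.27950294e+03]
 [ 0.00000000e+00  0.00000000e+00  0.00000000e+00  1.00000000e+00]] [[422.06607598   0.         316.68660265]
 [  0.         422.06607598 202.47186299]
 [  0.           0.           1.        ]] -0.10851854717834407
[[ 5.52188689e-01  6.82850268e-01 -4.78333735e-01  1.16213802e+03]
 [ 8.33627516e-01 -4.60722520e-01  3.04630800e-01 -3.81557153e+02]
 [-1.23619003e-02 -5.66965846e-01 -8.23648537e-01  9.89921364e+02]
 [ 0.00000000e+00  0.00000000e+00  0.00000000e+00  1.00000000e+00]] [[514.21374461   0.         318.5812346 ]
 [  0.         514.21374461 189.33915099]
 [  0.           0.           1.        ]] -0.08821134965128151
{'t': 0.1, 'joints': array([ 9.08757536e+01,  2.05868790e+01,  6.38358712e-01, -1.90516911e-02,
       -7.01363585e+01, -1.65063888e+01]), 'qvel': array([ 0.02547602, -0.13006222,  0.04519532,  0.06153928,  0.0073441 ,
        0.07910967]), 'joint_torque': array([-7.96946933e-04, -5.84160089e+01,  2.93751597e+01,  7.01535612e+00,
        1.01628515e-02, -5.66166727e-05]), 'eef_pos': array([181.77446237, 649.59512516, 225.71230378]), 'tcp_rot': array([   4.5924272 ,   89.9132515 , -101.04469466]), 'wrist_force': array([-1.26792413,  0.15339176, -0.23436292]), 'moment': array([-0.02007296,  0.02221877, -0.03834659]), 'width': 87.63976446305493}
```

View pics/top0.png

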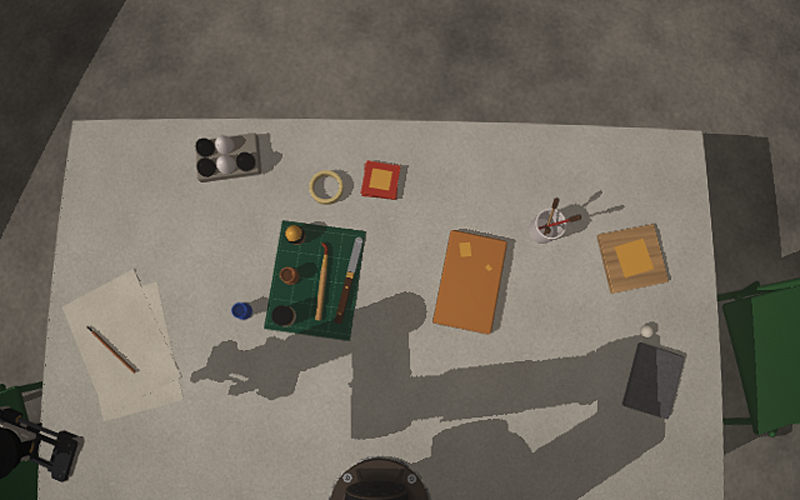

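View pics/scene0.png

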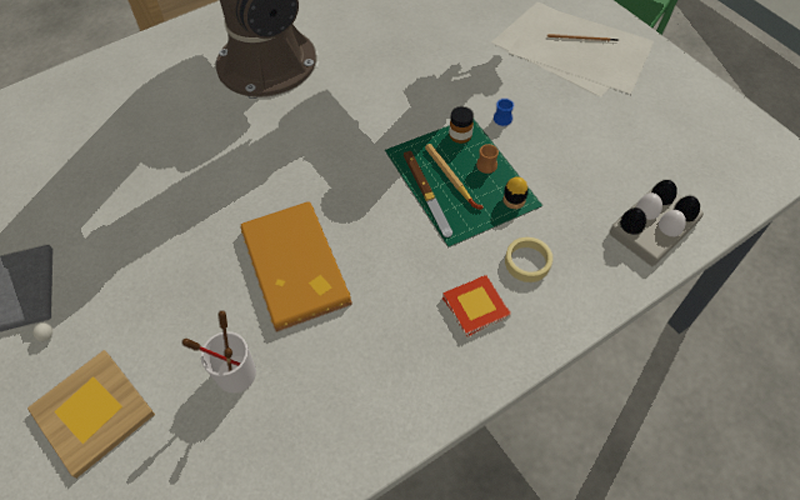

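The top view shows the mat with its kit on the left and the cushion at about (473,281). There are two candidates for the stand: brown on the mat at (289,275), and blue off the mat at (242,311). The brown one fits (wooden, on the mat), so I'll confirm it in an enlarged crop while measuring.

```bash
cat > m.py <<'E'
from h import *
def cloud(s):
    v,u=np.mgrid[0:400,0:640]; uv=np.c_[u.ravel(),v.ravel()]
    P=dpt(s,uv); P[s["depth"].ravel()==0]=np.nan
    return P.reshape(400,640,3)
if __name__=="__main__":
    out=[]
    for n,box in(("top",(200,165,310,285)),("scene",(300,70,450,210))):
        s=shot(n); u0,v0,u1,v1=box
        out.append(cv2.resize(cv2.cvtColor(s["image"],cv2.COLOR_RGB2BGR)[v0:v1,u0:u1],(395,int(395*(v1-v0)/(u1-u0))),interpolation=cv2.INTER_CUBIC)[:365])
        C=cloud(s); hsv=cv2.cvtColor(s["image"],cv2.COLOR_RGB2HSV)
        t=(abs(C[...,2])<15)&(abs(C[...,1])<100)&(C[...,0]>350)&(C[...,0]<600); print(n,"table z",np.nanmedian(C[...,2][t]),np.nanstd(C[...,2][t]))
        m=((hsv[...,0]>8)&(hsv[...,0]<20)&(hsv[...,1]>140)&(hsv[...,2]>90)).astype(np.uint8)
        m=cv2.morphologyEx(m,cv2.MORPH_CLOSE,np.ones((5,5)))
        cs,_=cv2.findContours(m,cv2.RETR_EXTERNAL,cv2.CHAIN_APPROX_NONE)
        for c in cs:
            if cv2.contourArea(c)>2000:
                W=plane(s,c.reshape(-1,2),28)
                r=cv2.minAreaRect(W[:,:2].astype(np.float32)); print(" cushion",r, cv2.boundingRect(c), np.nanmedian(C[...,2][m>0]))
        for z0,z1 in((8,25),(30,80)):
            mm=((C[...,2]>z0)&(C[...,2]<z1)&(C[...,1]>80)&(C[...,1]<400)&(C[...,0]>380)&(C[...,0]<700)).astype(np.uint8)
            k,lab,st,ce=cv2.connectedComponentsWithStats(mm)
            for i in range(1,k):
                if st[i,4]>15:
                    p=C[lab==i]; print(" blob",z0,st[i],ce[i].round(1),p.mean(0).round(1),p.min(0).round(),p.max(0).round())
    h=max(o.shape[0] for o in out)
    out=[cv2.copyMakeBorder(o,0,h-o.shape[0],0,5,cv2.BORDER_CONSTANT) for o in out]
    cv2.imwrite("pics/crop1.png",np.hstack(out))
E
python3 m.py
```

```text
top table z 1.8048321200368491 3.0452571006018827
 cushion ((534.396240234375, -206.14767456054688), (139.5972442626953, 228.8188018798828), 79.18671417236328) (346, 184, 59, 83) 28.3882026553772
 blob 8 [252 193  11  64 297] [257.  226.9] [523.3 150.1  16.2] [436. 137.   8.] [628. 164.  24.]
 blob 8 [267 209  14  50 278] [274.7 236.7] [494.6  95.8  17.6] [431.  80.   8.] [579. 119.  25.]
 blob 8 [227 214  15  15  47] [235.2 222.5] [535.2 216.7  15.9] [519. 201.   8.] [562. 242.  24.]
 blob 8 [191 243  10  13  44] [197.2 249.2] [452.2 328.7  15.2] [435. 321.   8.] [471. 348.  24.]
 blob 8 [189 245   6   7  16] [191.4 248.1] [454.8 344.1  23. ] [446. 336.  21.] [464. 352.  25.]
 blob 30 [229 180  14  15 170] [235.4 186.9] [636.8 213.9  54.5] [618. 197.  32.] [659. 236.  70.]
 blob 30 [224 214  13  12  83] [229.7 219.1] [542.  228.4  42.8] [524. 208.  30.] [557. 245.  54.]
 blob 30 [185 242  13  12  71] [190.2 247.6] [455.1 342.4  42.1] [439. 323.  30.] [472. 358.  51.]
 blob 30 [217 245  19  17 254] [226.3 252.6] [442.2 229.7  62.7] [419. 209.  31.] [465. 257.  71.]
scene table z -0.4
[... 460 characters left out ...]
162.  22.]
 blob 8 [323 121  30  47 305] [334.9 139.8] [494.8  93.9  16. ] [431.  80.   8.] [583. 117.  22.]
 blob 8 [382 127  16  11  97] [388.9 132.7] [551.4 218.8  15.5] [527. 207.   8.] [565. 243.  25.]
 blob 8 [403 155  18  11  69] [410.2 161.6] [651.4 205.   15.1] [627. 195.   8.] [664. 228.  25.]
 blob 30 [397  79  14  13 116] [403.3  85. ] [456.7 338.1  38.3] [436. 321.  30.] [477. 356.  47.]
 blob 30 [360  85  19  23 373] [369.1  95.8] [452.  228.1  56. ] [419. 207.  30.] [472. 256.  70.]
 blob 30 [384 115  15  16 155] [390.7 122.1] [542.2 228.5  40.2] [523. 208.  30.] [562. 246.  50.]
 blob 30 [404 141  19  20 291] [413.3 150.8] [649.  210.5  49.9] [623. 194.  30.] [665. 235.  68.]
```

View pics/crop1.png

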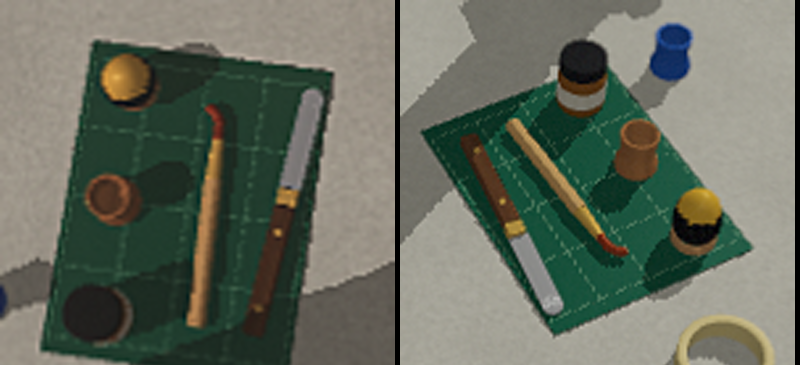

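The crop confirms the wooden spool on the mat (brown, crop pixel (112,197)) as the stand. The blue one stands off the mat. One refinement pass before moving.

```bash
cat > n.py <<'E'
from m import *
for n in("top","scene"):
    s=shot(n);C=cloud(s);hsv=cv2.cvtColor(s["image"],cv2.COLOR_RGB2HSV);H,S,V=[hsv[...,i].astype(int) for i in range(3)]
    print(n)
    reg=(C[...,0]>400)&(C[...,0]<690)&(C[...,1]>50)&(C[...,1]<270)
    green=(H>60)&(H<95)&(S>90)
    cs,_=cv2.findContours((green&reg).astype(np.uint8),cv2.RETR_EXTERNAL,cv2.CHAIN_APPROX_NONE)
    print(" mat",cv2.minAreaRect(plane(s,max(cs,key=len).reshape(-1,2),3)[:,:2].astype(np.float32)))
    # tools : non-green, high pixels on mat right half
    for nm,sel in(("burn",(H<25)&(S>80)&(V>60)&(C[...,2]>5)&(C[...,2]<25)&(C[...,1]>125)&(C[...,1]<175)),
                  ("knife",~green&(V>30)&(C[...,2]>4)&(C[...,2]<25)&(C[...,1]>55)&(C[...,1]<124)&(C[...,0]>425)&(C[...,0]<655))):
        k,lab,st,ce=cv2.connectedComponentsWithStats((sel&reg).astype(np.uint8),connectivity=8)
        i=1+np.argmax(st[1:,4]);v,u=np.nonzero(lab==i)
        W=plane(s,np.c_[u,v],13 if nm=="burn" else 12)[:,:2].astype(np.float32)
        vx,vy,x0,y0=cv2.fitLine(W,cv2.DIST_HUBER,0,.01,.01).ravel();
        if vx<0: vx,vy=-vx,-vy
        t=(W-[x0,y0])@[vx,vy]; c=np.array([x0,y0])+(t.min()+t.max())/2*np.array([vx,vy])
        print(" ",nm,len(u),"yaw",np.degrees(np.arctan2(vy,vx)).round(1),"mid",c.round(1),"len",(t.max()-t.min()).round(1))
    # circles: jar lid z=65
    sel=(V<60)&(S<120)&(C[...,2]>55)&(abs(C[...,0]-444)<40)&(abs(C[...,1]-232)<40)
    v,u=np.nonzero(sel);print(" lid",cv2.minEnclosingCircle(plane(s,np.c_[u,v],64)[:,:2].astype(np.float32)))
    sel=(H<15)&(S>80)&(C[...,2]>35)&(abs(C[...,0]-542)<35)&(abs(C[...,1]-227)<35)
    v,u=np.nonzero(sel);print(" stand rim",cv2.minEnclosingCircle(plane(s,np.c_[u,v],46)[:,:2].astype(np.float32)))
    sel=(H>15)&(H<32)&(S>120)&(C[...,2]>35)&(abs(C[...,0]-641)<40)&(abs(C[...,1]-214)<40)
    v,u=np.nonzero(sel);print(" gold",cv2.minEnclosingCircle(plane(s,np.c_[u,v],47)[:,:2].astype(np.float32)))
    sel=(C[...,2]>45)&(C[...,0]>500)&(C[...,1]<-290)&(C[...,1]>-500)
    p=C[sel];print(" tumbler",np.percentile(p,[1,99],0).round(), np.percentile(p[p[:,2]<85],[2,98],0).round())
    # cushion by height
    sel=((C[...,2]>20)&(C[...,2]<36)&(C[...,0]>400)&(C[...,0]<680)&(C[...,1]<-110)&(C[...,1]>-300)).astype(np.uint8)
    k,lab,st,ce=cv2.connectedComponentsWithStats(sel);i=1+np.argmax(st[1:,4]);v,u=np.nonzero(lab==i)
    print(" cushion",cv2.minAreaRect(plane(s,np.c_[u,v],28)[:,:2].astype(np.float32)),C[lab==i][:,2].mean())
E
python3 n.py
```

```text
top
 mat ((535.830810546875, 167.8889923095703), (208.52447509765625, 267.2645568847656), 83.6742935180664)
  burn 265 yaw -4.1 mid [531.  149.7] len 186.1
  knife 534 yaw -11.8 mid [534.5  84.1] len 217.8
 lid ((443.0165710449219, 232.16639709472656), 24.86469841003418)
 stand rim ((540.3375244140625, 226.9107666015625), 18.526042938232422)
 gold ((640.1007690429688, 217.57025146484375), 20.133560180664062)
 tumbler [[ 631. -427.   46.]
 [ 706. -352.  170.]] [[ 631. -422.   46.]
 [ 700. -352.   85.]]
 cushion ((533.817626953125, -206.73458862304688), (143.02481079101562, 231.5749969482422), 79.09661865234375) 29.0700426825692
scene
 mat ((536.9180297851562, 166.95730590820312), (207.97470092773438, 268.92523193359375), 83.39916229248047)
  burn 342 yaw -4.1 mid [532.1 146.9] len 191.8
  knife 572 yaw -13.4 mid [536.1  84.2] len 223.7
 lid ((447.0515441894531, 228.0078887939453), 26.84332847595215)
 stand rim ((546.6849975585938, 224.8572540283203), 22.24737548828125)
 gold ((641.0700073242188, 215.673583984375), 23.489105224609375)
 tumbler [[ 632. -430.   46.]
 [ 708. -355.  168.]] [[ 632. -423.   46.]
 [ 703. -356.   85.]]
 cushion ((540.18603515625, -209.88121032714844), (140.013427734375, 232.67855834960938), 79.15159606933594) 26.824235206338862
```

```bash
cat > go.py <<'E'
import sys,numpy as np
from scipy.spatial.transform import Rotation as Ro
from rig import env
def go(x,y,z,psi,o=None):
    o=o or env.get_obs(); R=Ro.from_euler("xyz",o["tcp_rot"],degrees=True).as_matrix()
    p=np.degrees(np.arctan2(R[1,1],R[0,1])); d=R.T@(np.array([x,y,z])-o["eef_pos"])/1000
    print("t",round(o["t"],1),"pos",o["eef_pos"].round(1),"psi",round(p,1),"tilt",np.degrees(np.arccos(-R[2,0])).round(2),"w",round(o["width"],1),"F",o["wrist_force"].round(1))
    print(dict(tx=d[0].round(4),ty=d[1].round(4),tz=d[2].round(4),turn=np.radians((p-psi+180)%360-180).round(4)))
go(*map(float,sys.argv[1:5]))
E
python3 go.py 541.5 227 120 -100.9
```

```text
t 0.3 pos [181.8 649.9 226.2] psi -15.6 tilt 0.03 w 87.9 F [0.5 0.  0.5]
{'tx': np.float64(0.1065), 'ty': np.float64(0.4603), 'tz': np.float64(0.3103), 'turn': np.float64(1.4882)}
```

Call:
servo_tool([
  {"tx":0.106,"ty":0.46,"tz":0.31,"turn":1.488,"jaw":1},
  {"tx":0.106,"ty":0.46,"tz":0.31,"turn":1.488,"jaw":1},
  {"tx":0.106,"ty":0.46,"tz":0.31,"turn":1.488,"jaw":1},
  {"tx":0.106,"ty":0.46,"tz":0.31,"turn":1.488,"jaw":1},
  {"tx":0.106,"ty":0.46,"tz":0.31,"turn":1.488,"jaw":1},
  {"tx":0.106,"ty":0.46,"tz":0.31,"turn":1.488,"jaw":1},
  {"tx":0.106,"ty":0.46,"tz":0.31,"turn":1.488,"jaw":1},
  {"tx":0.106,"ty":0.46,"tz":0.31,"turn":1.488,"jaw":1},
  {"tx":0.106,"ty":0.46,"tz":0.31,"turn":1.488,"jaw":1},
  {"tx":0.106,"ty":0.46,"tz":0.31,"turn":1.488,"jaw":1},
])

```text
t: 1.3
eef_pos: [501.2, 274.4, 132.7]
tcp_rot: [-124.9, 90.0, 43.9]
wrist_force: [1.6, 0.8, 0.3]
width: 87.1
```

```bash
python3 go.py 541.5 227 120 -100.9
```

```text
t 1.3 pos [501.2 274.4 132.7] psi -101.2 tilt 0.04 w 87.1 F [1.6 0.8 0.3]
{'tx': np.float64(0.0127), 'ty': np.float64(0.0387), 'tz': np.float64(-0.0488), 'turn': np.float64(-0.0055)}
```

Call:
servo_tool([
  {"tx":0.01,"ty":0.03,"tz":-0.04,"turn":0,"jaw":1},
  {"tx":0.01,"ty":0.03,"tz":-0.04,"turn":0,"jaw":1},
  {"tx":0.01,"ty":0.03,"tz":-0.04,"turn":0,"jaw":1},
  {"tx":0.01,"ty":0.03,"tz":-0.04,"turn":0,"jaw":1},
])

```text
t: 1.7
eef_pos: [533.6, 239.4, 122.9]
tcp_rot: [-119.4, 90.0, 49.8]
wrist_force: [-0.0, 0.7, -0.7]
width: 87.9
```

```bash
python3 go.py 541.5 227 12 -100.9; python3 - <<'E'
from h import *
s=shot("top");save(s,"c2",(170,140,330,300),3)
E
```

```text
t 1.7 pos [533.6 239.4 122.9] psi -100.9 tilt 0.02 w 87.9 F [-0.   0.7 -0.7]
{'tx': np.float64(0.1109), 'ty': np.float64(0.0108), 'tz': np.float64(-0.0101), 'turn': np.float64(0.0004)}
```

View pics/c2.png

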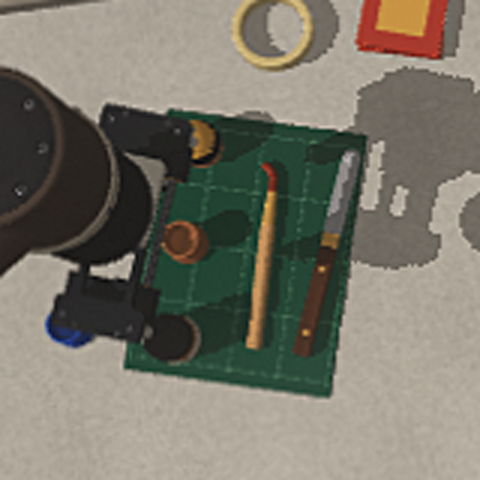

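The stand (crop (185,240)) sits between the two fingers, next to egg and jar. Aligning, then descending.

Call:
servo_tool([
  {"tx":0.04,"ty":0.011,"tz":-0.01,"jaw":1},
  {"tx":0.04,"ty":0.011,"tz":-0.01,"jaw":1},
  {"tx":0.04,"ty":0.011,"tz":-0.01,"jaw":1},
  {"tx":0.04,"ty":0.011,"tz":-0.01,"jaw":1},
])

```text
invalid input at $.increments[0]: expected keys tx, ty, tz, turn, jaw
```

```bash
python3 go.py 541.5 227 12 -100.9
```

```text
t 1.8 pos [533.4 239.8 123.1] psi -100.8 tilt 0.03 w 87.8 F [-1.1 -0.9  0.3]
{'tx': np.float64(0.1111), 'ty': np.float64(0.0111), 'tz': np.float64(-0.0103), 'turn': np.float64(0.0014)}
```

Call:
servo_tool([
  {"tx":0.03,"ty":0.011,"tz":-0.01,"turn":0,"jaw":1},
  {"tx":0.03,"ty":0.011,"tz":-0.01,"turn":0,"jaw":1},
  {"tx":0.07,"ty":0.011,"tz":-0.01,"turn":0,"jaw":1},
  {"tx":0.095,"ty":0.011,"tz":-0.01,"turn":0,"jaw":1},
  {"tx":0.11,"ty":0.011,"tz":-0.01,"turn":0,"jaw":1},
  {"tx":0.11,"ty":0.011,"tz":-0.01,"turn":0,"jaw":1},
  {"tx":0.11,"ty":0.011,"tz":-0.01,"turn":0,"jaw":1},
])

```text
t: 2.45
eef_pos: [541.6, 227.5, 13.7]
tcp_rot: [-153.8, 90.0, 15.4]
wrist_force: [0.3, 0.6, 0.7]
width: 87.8
```

```bash
python3 go.py 541.5 227 12 -100.9
```

```text
t 2.5 pos [541.6 227.5  13.7] psi -100.8 tilt 0.04 w 87.8 F [0.3 0.6 0.7]
{'tx': np.float64(0.0017), 'ty': np.float64(0.0005), 'tz': np.float64(-0.0), 'turn': np.float64(0.0019)}
```

Call:
servo_tool([
  {"tx":0,"ty":0,"tz":0,"turn":0,"jaw":-1},
  {"tx":0,"ty":0,"tz":0,"turn":0,"jaw":-1},
  {"tx":0,"ty":0,"tz":0,"turn":0,"jaw":-1},
  {"tx":0,"ty":0,"tz":0,"turn":0,"jaw":-1},
  {"tx":0,"ty":0,"tz":0,"turn":0,"jaw":-1},
  {"tx":0,"ty":0,"tz":0,"turn":0,"jaw":-1},
  {"tx":0,"ty":0,"tz":0,"turn":0,"jaw":-1},
  {"tx":0,"ty":0,"tz":0,"turn":0,"jaw":-1},
], force=15)

```text
t: 3.25
eef_pos: [541.5, 226.2, 12.8]
tcp_rot: [97.0, 90.0, -93.8]
wrist_force: [-0.7, 0.2, 2.0]
width: 42.0
```

Call:
servo_tool([
  {"tx":-0.02,"ty":0,"tz":0,"turn":0,"jaw":-1},
  {"tx":-0.05,"ty":0,"tz":0,"turn":0,"jaw":-1},
  {"tx":-0.09,"ty":0,"tz":0,"turn":0,"jaw":-1},
  {"tx":-0.12,"ty":0,"tz":0,"turn":0,"jaw":-1},
  {"tx":-0.12,"ty":0,"tz":0,"turn":0,"jaw":-1},
])

```text
t: 3.75
eef_pos: [543.8, 227.8, 137.5]
tcp_rot: [-135.6, 89.5, 33.5]
wrist_force: [0.4, 0.2, -0.4]
width: 41.5
```

```bash
python3 go.py 559.9 -89.2 100 -100.9
```

```text
t 3.8 pos [543.8 227.8 137.5] psi -100.8 tilt 0.45 w 41.5 F [ 0.4  0.2 -0.4]
{'tx': np.float64(0.0362), 'ty': np.float64(0.3085), 'tz': np.float64(-0.0752), 'turn': np.float64(0.001)}
```

Call:
servo_tool([
  {"tx":0.0,"ty":0.308,"tz":-0.075,"turn":0,"jaw":-1},
  {"tx":0.0,"ty":0.308,"tz":-0.075,"turn":0,"jaw":-1},
  {"tx":0.0,"ty":0.308,"tz":-0.075,"turn":0,"jaw":-1},
  {"tx":0.0,"ty":0.308,"tz":-0.075,"turn":0,"jaw":-1},
  {"tx":0.0,"ty":0.308,"tz":-0.075,"turn":0,"jaw":-1},
  {"tx":0.0,"ty":0.308,"tz":-0.075,"turn":0,"jaw":-1},
  {"tx":0.0,"ty":0.308,"tz":-0.075,"turn":0,"jaw":-1},
  {"tx":0.0,"ty":0.308,"tz":-0.075,"turn":0,"jaw":-1},
  {"tx":0.0,"ty":0.308,"tz":-0.075,"turn":0,"jaw":-1},
  {"tx":0.0,"ty":0.308,"tz":-0.075,"turn":0,"jaw":-1},
])

```text
t: 4.75
eef_pos: [556.8, -89.6, 132.4]
tcp_rot: [-0.9, 90.0, 168.3]
wrist_force: [0.1, 0.9, -0.7]
width: 41.7
```

```bash
python3 go.py 559.9 -89.2 10 -100.9; python3 - <<'E'
from h import *
s=shot("scene");save(s,"c3",(200,60,440,260),3)
E
```

```text
t 4.8 pos [556.8 -89.6 132.4] psi -100.9 tilt 0.02 w 41.7 F [ 0.1  0.9 -0.7]
{'tx': np.float64(0.1224), 'ty': np.float64(-0.001), 'tz': np.float64(-0.003), 'turn': np.float64(0.0009)}
```

View pics/c3.png

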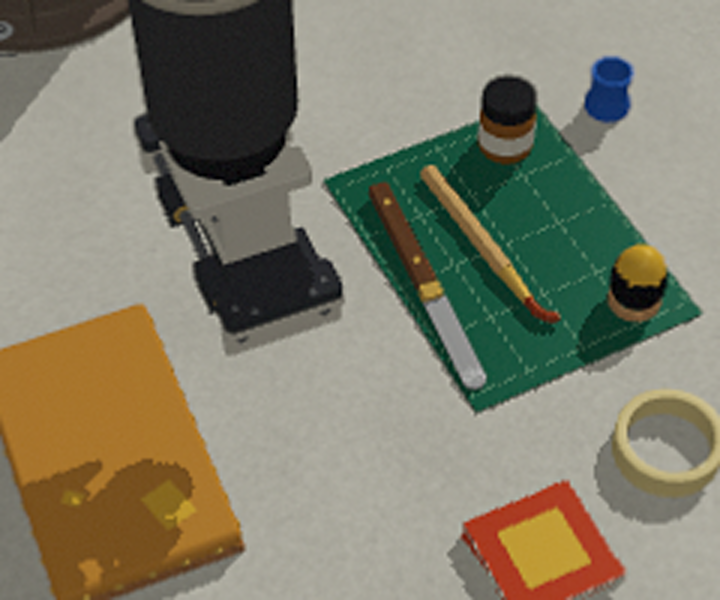

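The stand has left the mat and is held, hidden behind the fingers. Lowering it.

Call:
servo_tool([
  {"tx":0.04,"ty":-0.001,"tz":-0.003,"turn":0,"jaw":-1},
  {"tx":0.08,"ty":-0.001,"tz":-0.003,"turn":0,"jaw":-1},
  {"tx":0.105,"ty":-0.001,"tz":-0.003,"turn":0,"jaw":-1},
  {"tx":0.115,"ty":-0.001,"tz":-0.003,"turn":0,"jaw":-1},
  {"tx":0.118,"ty":-0.001,"tz":-0.003,"turn":0,"jaw":-1},
  {"tx":0.12,"ty":-0.001,"tz":-0.003,"turn":0,"jaw":-1},
  {"tx":0.12,"ty":-0.001,"tz":-0.003,"turn":0,"jaw":-1},
  {"tx":0.12,"ty":-0.001,"tz":-0.003,"turn":0,"jaw":-1},
])

```text
t: 5.6
eef_pos: [560.9, -89.7, 13.9]
tcp_rot: [-161.2, 89.9, 7.9]
wrist_force: [-1.1, -0.2, -0.4]
width: 41.5
```

```bash
python3 go.py 559.9 -89.2 10 -100.9
```

```text
t 5.6 pos [560.9 -89.7  13.9] psi -100.9 tilt 0.12 w 41.5 F [-1.1 -0.2 -0.4]
{'tx': np.float64(0.0039), 'ty': np.float64(-0.0003), 'tz': np.float64(0.0011), 'turn': np.float64(0.0005)}
```

Call:
servo_tool([
  {"tx":0.002,"ty":0,"tz":0.001,"turn":0,"jaw":-1},
  {"tx":0.003,"ty":0,"tz":0.001,"turn":0,"jaw":-1},
  {"tx":0.004,"ty":0,"tz":0.001,"turn":0,"jaw":-1},
  {"tx":0.004,"ty":0,"tz":0.001,"turn":0,"jaw":-1},
  {"tx":0.004,"ty":0,"tz":0.001,"turn":0,"jaw":-1},
])

```text
t: 6.1
eef_pos: [559.2, -89.8, 9.7]
tcp_rot: [175.9, 90.0, -15.0]
wrist_force: [-2.4, 1.7, 10.1]
width: 41.2
```

Call:
servo_tool([
  {"tx":0,"ty":0,"tz":0,"turn":0,"jaw":0.2},
  {"tx":0,"ty":0,"tz":0,"turn":0,"jaw":0.5},
  {"tx":0,"ty":0,"tz":0,"turn":0,"jaw":0.8},
  {"tx":0,"ty":0,"tz":0,"turn":0,"jaw":0.8},
  {"tx":-0.03,"ty":0,"tz":0,"turn":0,"jaw":0.8},
  {"tx":-0.07,"ty":0,"tz":0,"turn":0,"jaw":0.8},
  {"tx":-0.12,"ty":0,"tz":0,"turn":0,"jaw":0.8},
  {"tx":-0.14,"ty":0,"tz":0,"turn":0,"jaw":0.8},
  {"tx":-0.14,"ty":0,"tz":0,"turn":0,"jaw":0.8},
])

```text
t: 7.0
eef_pos: [561.4, -89.6, 152.7]
tcp_rot: [-164.5, 89.6, 4.6]
wrist_force: [-0.2, -0.2, -0.8]
width: 78.9
```

```bash
python3 go.py 443.5 231.5 150 -10.9
```

```text
t 7.0 pos [561.4 -89.6 152.7] psi -100.9 tilt 0.4 w 78.9 F [-0.2 -0.2 -0.8]
{'tx': np.float64(0.002), 'ty': np.float64(-0.2932), 'tz': np.float64(0.1763), 'turn': np.float64(-1.5701)}
```

Call:
servo_tool([
  {"tx":0,"ty":-0.293,"tz":0.176,"turn":-1.57,"jaw":0.6},
  {"tx":0,"ty":-0.293,"tz":0.176,"turn":-1.57,"jaw":0.6},
  {"tx":0,"ty":-0.293,"tz":0.176,"turn":-1.57,"jaw":0.6},
  {"tx":0,"ty":-0.293,"tz":0.176,"turn":-1.57,"jaw":0.6},
  {"tx":0,"ty":-0.293,"tz":0.176,"turn":-1.57,"jaw":0.6},
  {"tx":0,"ty":-0.293,"tz":0.176,"turn":-1.57,"jaw":0.6},
  {"tx":0,"ty":-0.293,"tz":0.176,"turn":-1.57,"jaw":0.6},
  {"tx":0,"ty":-0.293,"tz":0.176,"turn":-1.57,"jaw":0.6},
  {"tx":0,"ty":-0.293,"tz":0.176,"turn":-1.57,"jaw":0.6},
  {"tx":0,"ty":-0.293,"tz":0.176,"turn":-1.57,"jaw":0.6},
])

```text
t: 8.0
eef_pos: [440.8, 231.4, 147.6]
tcp_rot: [-35.3, 89.9, -139.8]
wrist_force: [-0.0, 0.5, 0.1]
width: 70.1
```

Call:
servo_tool([
  {"tx":0,"ty":0,"tz":0,"turn":0,"jaw":0.6},
  {"tx":0,"ty":0,"tz":0,"turn":0,"jaw":0.6},
  {"tx":0,"ty":0,"tz":0,"turn":0,"jaw":0.6},
])

```text
t: 8.3
eef_pos: [441.5, 230.9, 148.3]
tcp_rot: [-31.1, 90.0, -136.2]
wrist_force: [0.8, -0.9, 0.3]
width: 70.3
```

```bash
python3 go.py 443.5 231.5 35 -10.9; python3 - <<'E'
from m import *
for n in("top","scene"):
    s=shot(n);C=cloud(s);hsv=cv2.cvtColor(s["image"],cv2.COLOR_RGB2HSV);H,S,V=[hsv[...,i].astype(int) for i in range(3)]
    sel=(H<18)&(S>80)&(C[...,2]>10)&(C[...,2]<60)&(abs(C[...,0]-560)<45)&(abs(C[...,1]+89)<40)
    v,u=np.nonzero(sel&(C[...,2]>36));print(" stand rim",cv2.minEnclosingCircle(plane(s,np.c_[u,v],43)[:,:2].astype(np.float32)))
    p=C[sel];print(p.min(0),p.max(0),p.mean(0))
save(s,"c4",(200,60,440,260),3)
E
```

```text
t 8.3 pos [441.5 230.9 148.3] psi -15.2 tilt 0.04 w 70.3 F [ 0.8 -0.9  0.3]
{'tx': np.float64(0.1133), 'ty': np.float64(0.0018), 'tz': np.float64(-0.0011), 'turn': np.float64(-0.0744)}
 stand rim ((558.1923828125, -87.34184265136719), 18.029726028442383)
[ 539.10031089 -103.50359696   10.03818306] [574.74552349 -69.11181326  50.06805386] [557.08012517 -86.8079633   30.16779923]
 stand rim ((560.584716796875, -89.985107421875), 20.085487365722656)
[ 539.78484798 -107.25270431   10.21834199] [579.87330336 -70.11203184  47.7959438 ] [560.7915506  -89.25999963  29.57594136]
```

View pics/c4.png

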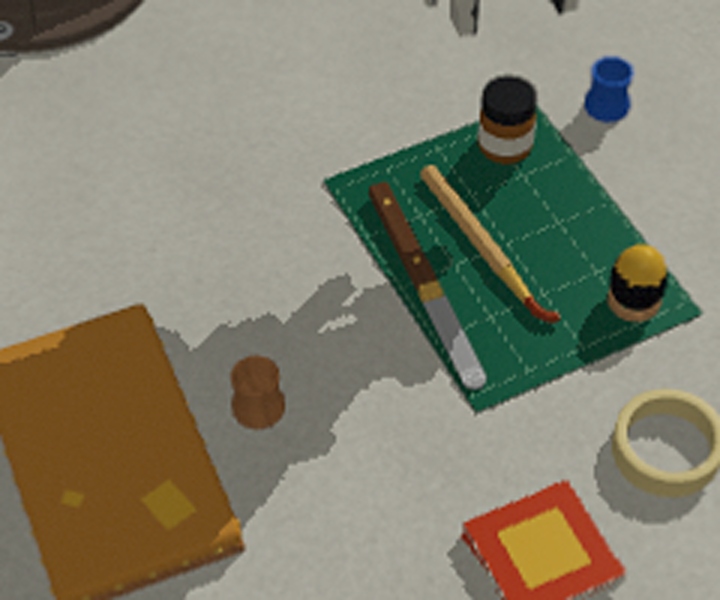

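The stand stands upright at about (559,-89), close to its target. Next, the jar.

Call:
servo_tool([
  {"tx":0.03,"ty":0.002,"tz":-0.001,"turn":-0.074,"jaw":0.6},
  {"tx":0.07,"ty":0.002,"tz":-0.001,"turn":-0.074,"jaw":0.6},
  {"tx":0.1,"ty":0.002,"tz":-0.001,"turn":-0.074,"jaw":0.6},
  {"tx":0.112,"ty":0.002,"tz":-0.001,"turn":-0.074,"jaw":0.6},
  {"tx":0.112,"ty":0.002,"tz":-0.001,"turn":-0.074,"jaw":0.6},
  {"tx":0.112,"ty":0.002,"tz":-0.001,"turn":-0.074,"jaw":0.6},
])

```text
t: 9.0
eef_pos: [444.1, 231.8, 37.0]
tcp_rot: [39.6, 90.0, -61.1]
wrist_force: [0.0, -0.3, 0.4]
width: 70.3
```

Call:
servo_tool([
  {"tx":0,"ty":0,"tz":0,"turn":0,"jaw":-1},
  {"tx":0,"ty":0,"tz":0,"turn":0,"jaw":-1},
  {"tx":0,"ty":0,"tz":0,"turn":0,"jaw":-1},
  {"tx":0,"ty":0,"tz":0,"turn":0,"jaw":-1},
  {"tx":0,"ty":0,"tz":0,"turn":0,"jaw":-1},
  {"tx":0,"ty":0,"tz":0,"turn":0,"jaw":-1},
], force=20)

```text
t: 9.6
eef_pos: [444.1, 231.9, 37.3]
tcp_rot: [140.0, 89.9, 39.3]
wrist_force: [-1.2, -0.3, 6.4]
width: 46.9
```

Call:
servo_tool([
  {"tx":-0.02,"ty":0,"tz":0,"turn":0,"jaw":-1},
  {"tx":-0.05,"ty":0,"tz":0,"turn":0,"jaw":-1},
  {"tx":-0.09,"ty":0,"tz":0,"turn":0,"jaw":-1},
  {"tx":-0.12,"ty":0,"tz":0,"turn":0,"jaw":-1},
  {"tx":-0.12,"ty":0,"tz":0,"turn":0,"jaw":-1},
])

```text
t: 10.1
eef_pos: [445.7, 233.4, 161.0]
tcp_rot: [143.4, 89.6, 42.7]
wrist_force: [0.1, 0.8, -1.1]
width: 46.6
```

```bash
python3 go.py 632.5 -103.4 150 -10.9
```

```text
t 10.1 pos [445.7 233.4 161. ] psi -10.7 tilt 0.44 w 46.6 F [ 0.1  0.8 -1.1]
{'tx': np.float64(0.0103), 'ty': np.float64(0.2458), 'tz': np.float64(0.2965), 'turn': np.float64(0.0041)}
```

Call:
servo_tool([
  {"tx":0.01,"ty":0.246,"tz":0.296,"turn":0,"jaw":-1},
  {"tx":0.01,"ty":0.246,"tz":0.296,"turn":0,"jaw":-1},
  {"tx":0.01,"ty":0.246,"tz":0.296,"turn":0,"jaw":-1},
  {"tx":0.01,"ty":0.246,"tz":0.296,"turn":0,"jaw":-1},
  {"tx":0.01,"ty":0.246,"tz":0.296,"turn":0,"jaw":-1},
  {"tx":0.01,"ty":0.246,"tz":0.296,"turn":0,"jaw":-1},
  {"tx":0.01,"ty":0.246,"tz":0.296,"turn":0,"jaw":-1},
  {"tx":0.01,"ty":0.246,"tz":0.296,"turn":0,"jaw":-1},
  {"tx":0.01,"ty":0.246,"tz":0.296,"turn":0,"jaw":-1},
  {"tx":0.01,"ty":0.246,"tz":0.296,"turn":0,"jaw":-1},
])

```text
t: 11.1
eef_pos: [629.8, -105.8, 145.0]
tcp_rot: [-82.8, 89.9, 176.4]
wrist_force: [0.4, 0.3, -1.8]
width: 46.9
```

Call:
servo_tool([
  {"tx":0,"ty":0,"tz":0,"turn":0,"jaw":-1},
  {"tx":0,"ty":0,"tz":0,"turn":0,"jaw":-1},
  {"tx":0,"ty":0,"tz":0,"turn":0,"jaw":-1},
])

```text
t: 11.4
eef_pos: [630.4, -103.8, 147.0]
tcp_rot: [118.2, 90.0, 17.6]
wrist_force: [0.5, 1.1, -0.6]
width: 47.1
```

```bash
python3 go.py 633.5 -103 37 -10.9
```

```text
t 11.4 pos [ 630.4 -103.8  147. ] psi -10.6 tilt 0.03 w 47.1 F [ 0.5  1.1 -0.6]
{'tx': np.float64(0.11), 'ty': np.float64(0.0029), 'tz': np.float64(-0.0013), 'turn': np.float64(0.005)}
```

Call:
servo_tool([
  {"tx":0.03,"ty":0.003,"tz":-0.001,"turn":0.005,"jaw":-1},
  {"tx":0.07,"ty":0.003,"tz":-0.001,"turn":0.005,"jaw":-1},
  {"tx":0.098,"ty":0.003,"tz":-0.001,"turn":0.005,"jaw":-1},
  {"tx":0.106,"ty":0.003,"tz":-0.001,"turn":0.005,"jaw":-1},
  {"tx":0.109,"ty":0.003,"tz":-0.001,"turn":0.005,"jaw":-1},
  {"tx":0.111,"ty":0.003,"tz":-0.001,"turn":0.005,"jaw":-1},
  {"tx":0.1125,"ty":0.003,"tz":-0.001,"turn":0.005,"jaw":-1},
  {"tx":0.1125,"ty":0.003,"tz":-0.001,"turn":0.005,"jaw":-1},
  {"tx":0.1125,"ty":0.003,"tz":-0.001,"turn":0.005,"jaw":-1},
])

```text
t: 12.3
eef_pos: [634.2, -104.4, 35.2]
tcp_rot: [105.5, 89.9, 4.5]
wrist_force: [-1.0, 0.0, 0.4]
width: 47.2
```

```bash
python3 go.py 633.5 -103 34 -10.9
```

```text
t 12.3 pos [ 634.2 -104.4   35.2] psi -11.0 tilt 0.09 w 47.2 F [-1.   0.   0.4]
{'tx': np.float64(0.0012), 'ty': np.float64(-0.001), 'tz': np.float64(-0.0013), 'turn': np.float64(-0.0015)}
```

Call:
servo_tool([
  {"tx":0.001,"ty":-0.001,"tz":-0.001,"turn":0,"jaw":-1},
  {"tx":0.002,"ty":-0.001,"tz":-0.001,"turn":0,"jaw":-1},
  {"tx":0.002,"ty":-0.001,"tz":-0.001,"turn":0,"jaw":-1},
  {"tx":0.002,"ty":-0.001,"tz":-0.001,"turn":0,"jaw":-1},
])

```text
t: 12.7
eef_pos: [633.9, -103.7, 34.3]
tcp_rot: [83.4, 89.9, -17.5]
wrist_force: [-3.5, -1.2, 9.2]
width: 47.1
```

Call:
servo_tool([
  {"tx":0,"ty":0,"tz":0,"turn":0,"jaw":0.2},
  {"tx":0,"ty":0,"tz":0,"turn":0,"jaw":0.4},
  {"tx":0,"ty":0,"tz":0,"turn":0,"jaw":0.4},
  {"tx":-0.03,"ty":0,"tz":0,"turn":0,"jaw":0.4},
  {"tx":-0.07,"ty":0,"tz":0,"turn":0,"jaw":0.4},
  {"tx":-0.11,"ty":0,"tz":0,"turn":0,"jaw":0.4},
  {"tx":-0.11,"ty":0,"tz":0,"turn":0,"jaw":0.4},
])

```text
t: 13.4
eef_pos: [636.5, -103.4, 148.5]
tcp_rot: [99.0, 89.4, -2.0]
wrist_force: [0.5, -0.1, 0.2]
width: 61.4
```

```bash
python3 go.py 527 149 120 -6.2
```

```text
t 13.4 pos [ 636.5 -103.4  148.5] psi -10.9 tilt 0.56 w 61.4 F [ 0.5 -0.1  0.2]
{'tx': np.float64(0.0274), 'ty': np.float64(-0.1556), 'tz': np.float64(-0.227), 'turn': np.float64(-0.0825)}
```

Call:
servo_tool([
  {"tx":0.02,"ty":-0.155,"tz":-0.227,"turn":-0.082,"jaw":0.0},
  {"tx":0.02,"ty":-0.155,"tz":-0.227,"turn":-0.082,"jaw":0.0},
  {"tx":0.02,"ty":-0.155,"tz":-0.227,"turn":-0.082,"jaw":0.0},
  {"tx":0.02,"ty":-0.155,"tz":-0.227,"turn":-0.082,"jaw":0.0},
  {"tx":0.02,"ty":-0.155,"tz":-0.227,"turn":-0.082,"jaw":0.0},
  {"tx":0.02,"ty":-0.155,"tz":-0.227,"turn":-0.082,"jaw":0.0},
  {"tx":0.02,"ty":-0.155,"tz":-0.227,"turn":-0.082,"jaw":0.0},
  {"tx":0.02,"ty":-0.155,"tz":-0.227,"turn":-0.082,"jaw":0.0},
  {"tx":0.02,"ty":-0.155,"tz":-0.227,"turn":-0.082,"jaw":0.0},
  {"tx":0.02,"ty":-0.155,"tz":-0.227,"turn":-0.082,"jaw":0.0},
])

```text
t: 14.4
eef_pos: [524.3, 148.3, 122.1]
tcp_rot: [-41.1, 90.0, -137.5]
wrist_force: [-0.8, 0.1, -0.3]
width: 43.8
```

```bash
python3 go.py 531 149 6 -6.2; python3 - <<'E'
from m import *
for n in("top","scene"):
    s=shot(n);C=cloud(s);hsv=cv2.cvtColor(s["image"],cv2.COLOR_RGB2HSV);H,S,V=[hsv[...,i].astype(int) for i in range(3)]
    sel=(V<70)&(C[...,2]>50)&(C[...,2]<75)&(abs(C[...,0]-634)<40)&(abs(C[...,1]+103)<40)
    v,u=np.nonzero(sel);print(n,"lid",len(u),cv2.minEnclosingCircle(plane(s,np.c_[u,v],61)[:,:2].astype(np.float32)))
    # burnisher handle only
    sel=(H<25)&(S>60)&(V>30)&(C[...,2]>5)&(C[...,2]<25)&(C[...,1]>125)&(C[...,1]<175)&(C[...,0]>430)&(C[...,0]<575)
    k,lab,st,ce=cv2.connectedComponentsWithStats(sel.astype(np.uint8));i=1+np.argmax(st[1:,4]);v,u=np.nonzero(lab==i)
    W=plane(s,np.c_[u,v],11)[:,:2].astype(np.float32);vx,vy,x0,y0=cv2.fitLine(W,cv2.DIST_HUBER,0,.01,.01).ravel()
    print(" handle",len(u),np.degrees(np.arctan(vy/vx)),"y at 531:",y0+(531-x0)*vy/vx,W.min(0),W.max(0))
save(shot("top"),"c5",(170,120,430,290),3)
E
```

```text
t 14.4 pos [524.3 148.3 122.1] psi -6.4 tilt 0.01 w 43.8 F [-0.8  0.1 -0.3]
{'tx': np.float64(0.1161), 'ty': np.float64(0.0066), 'tz': np.float64(-0.0015), 'turn': np.float64(-0.0029)}
top lid 198 ((632.8680419921875, -101.5463638305664), 23.75312042236328)
 handle 101 -5.01233 y at 531: 149.08435 [438.68137 146.04976] [495.946   163.36325]
scene lid 368 ((637.4214477539062, -104.74687194824219), 26.808374404907227)
 handle 261 -4.9981446 y at 531: 147.65236 [435.29688 138.4036 ] [575.2809  162.90819]
```

View pics/c5.png

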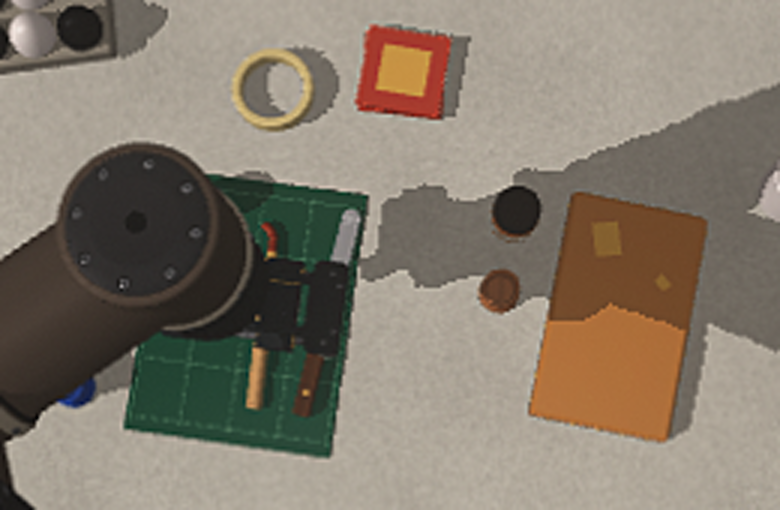

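Jar (515,210) and stand (500,290) stand in a row left of the cushion. The gripper is over the burnisher, whose handle has a yaw of about -5°.

Call:
servo_tool([
  {"tx":0.03,"ty":0.006,"tz":-0.001,"turn":-0.02,"jaw":0.0},
  {"tx":0.07,"ty":0.006,"tz":-0.001,"turn":-0.02,"jaw":0.0},
  {"tx":0.1,"ty":0.006,"tz":-0.001,"turn":-0.02,"jaw":0.0},
  {"tx":0.111,"ty":0.006,"tz":-0.001,"turn":-0.02,"jaw":0.0},
  {"tx":0.115,"ty":0.006,"tz":-0.001,"turn":-0.02,"jaw":0.0},
  {"tx":0.115,"ty":0.006,"tz":-0.001,"turn":-0.02,"jaw":0.0},
  {"tx":0.115,"ty":0.006,"tz":-0.001,"turn":-0.02,"jaw":0.0},
])

```text
t: 15.25
eef_pos: [531.1, 150.0, 8.6]
tcp_rot: [125.2, 89.9, 30.1]
wrist_force: [-0.5, -0.9, 0.1]
width: 43.6
```

```bash
python3 go.py 531 148.5 6 -5
```

```text
t 15.2 pos [531.1 150.    8.6] psi -5.1 tilt 0.13 w 43.6 F [-0.5 -0.9  0.1]
{'tx': np.float64(0.0026), 'ty': np.float64(0.0), 'tz': np.float64(0.0015), 'turn': np.float64(-0.0023)}
```

Call:
servo_tool([
  {"tx":0.002,"ty":0,"tz":0.0015,"turn":0,"jaw":-0.2},
  {"tx":0.002,"ty":0,"tz":0.0015,"turn":0,"jaw":-1},
  {"tx":0.002,"ty":0,"tz":0.0015,"turn":0,"jaw":-1},
  {"tx":0.002,"ty":0,"tz":0.0015,"turn":0,"jaw":-1},
  {"tx":0.002,"ty":0,"tz":0.0015,"turn":0,"jaw":-1},
  {"tx":0.002,"ty":0,"tz":0.0015,"turn":0,"jaw":-1},
  {"tx":0.002,"ty":0,"tz":0.0015,"turn":0,"jaw":-1},
  {"tx":0.002,"ty":0,"tz":0.0015,"turn":0,"jaw":-1},
], force=20)

```text
t: 16.05
eef_pos: [530.0, 148.0, 5.4]
tcp_rot: [102.7, 90.0, 7.6]
wrist_force: [-1.1, 0.2, 4.8]
width: 13.6
```

Call:
servo_tool([
  {"tx":-0.02,"ty":0,"tz":0,"turn":0,"jaw":-1},
  {"tx":-0.05,"ty":0,"tz":0,"turn":0,"jaw":-1},
  {"tx":-0.09,"ty":0,"tz":0,"turn":0,"jaw":-1},
  {"tx":-0.13,"ty":0,"tz":0,"turn":0,"jaw":-1},
  {"tx":-0.15,"ty":0,"tz":0,"turn":0,"jaw":-1},
  {"tx":-0.15,"ty":0,"tz":0,"turn":0,"jaw":-1},
])

```text
t: 16.65
eef_pos: [531.6, 149.0, 158.5]
tcp_rot: [126.1, 89.6, 31.0]
wrist_force: [0.7, -0.2, -0.7]
width: 13.8
```

```bash
python3 go.py 516.8 -313.1 155 -10.9
```

```text
t 16.6 pos [531.6 149.  158.5] psi -5.1 tilt 0.35 w 13.8 F [ 0.7 -0.2 -0.7]
{'tx': np.float64(0.002), 'ty': np.float64(0.0265), 'tz': np.float64(0.4615), 'turn': np.float64(0.1008)}
```

Call:
servo_tool([
  {"tx":0,"ty":0.026,"tz":0.461,"turn":0.1,"jaw":-1},
  {"tx":0,"ty":0.026,"tz":0.461,"turn":0.1,"jaw":-1},
  {"tx":0,"ty":0.026,"tz":0.461,"turn":0.1,"jaw":-1},
  {"tx":0,"ty":0.026,"tz":0.461,"turn":0.1,"jaw":-1},
  {"tx":0,"ty":0.026,"tz":0.461,"turn":0.1,"jaw":-1},
  {"tx":0,"ty":0.026,"tz":0.461,"turn":0.1,"jaw":-1},
  {"tx":0,"ty":0.026,"tz":0.461,"turn":0.1,"jaw":-1},
  {"tx":0,"ty":0.026,"tz":0.461,"turn":0.1,"jaw":-1},
  {"tx":0,"ty":0.026,"tz":0.461,"turn":0.1,"jaw":-1},
  {"tx":0,"ty":0.026,"tz":0.461,"turn":0.1,"jaw":-1},
])

```text
t: 17.65
eef_pos: [513.1, -317.4, 153.2]
tcp_rot: [-88.0, 89.9, 170.9]
wrist_force: [-0.1, 1.0, -1.5]
width: 13.5
```

Call:
servo_tool([
  {"tx":0.03,"ty":0,"tz":0,"turn":0,"jaw":-1},
  {"tx":0.03,"ty":0,"tz":0,"turn":0,"jaw":-1},
  {"tx":0.03,"ty":0,"tz":0,"turn":0,"jaw":-1},
])

```text
t: 17.95
eef_pos: [513.7, -313.0, 124.2]
tcp_rot: [-92.2, 89.8, 167.0]
wrist_force: [0.2, -0.1, 0.5]
width: 13.5
```

```bash
python3 go.py 516.8 -313.1 6 -10.9
```

```text
t 17.9 pos [ 513.7 -313.   124.2] psi -10.9 tilt 0.17 w 13.5 F [ 0.2 -0.1  0.5]
{'tx': np.float64(0.1182), 'ty': np.float64(0.0034), 'tz': np.float64(-0.0004), 'turn': np.float64(0.0008)}
```

Call:
servo_tool([
  {"tx":0.03,"ty":0.003,"tz":0,"turn":0,"jaw":-1},
  {"tx":0.07,"ty":0.003,"tz":0,"turn":0,"jaw":-1},
  {"tx":0.1,"ty":0.003,"tz":0,"turn":0,"jaw":-1},
  {"tx":0.111,"ty":0.003,"tz":0,"turn":0,"jaw":-1},
  {"tx":0.115,"ty":0.003,"tz":0,"turn":0,"jaw":-1},
  {"tx":0.117,"ty":0.003,"tz":0,"turn":0,"jaw":-1},
  {"tx":0.117,"ty":0.003,"tz":0,"turn":0,"jaw":-1},
  {"tx":0.117,"ty":0.003,"tz":0,"turn":0,"jaw":-1},
  {"tx":0.117,"ty":0.003,"tz":0,"turn":0,"jaw":-1},
])

```text
t: 18.85
eef_pos: [518.1, -314.3, 9.3]
tcp_rot: [85.5, 89.9, -15.4]
wrist_force: [0.9, 0.7, -0.5]
width: 13.7
```

```bash
python3 go.py 516.8 -313.1 2.5 -10.9
```

```text
t 18.9 pos [ 518.1 -314.3    9.3] psi -10.9 tilt 0.1 w 13.7 F [ 0.9  0.7 -0.5]
{'tx': np.float64(0.0068), 'ty': np.float64(-0.0015), 'tz': np.float64(-0.0009), 'turn': np.float64(0.0005)}
```

Call:
servo_tool([
  {"tx":0.002,"ty":-0.001,"tz":-0.001,"turn":0,"jaw":-1},
  {"tx":0.004,"ty":-0.001,"tz":-0.001,"turn":0,"jaw":-1},
  {"tx":0.005,"ty":-0.001,"tz":-0.001,"turn":0,"jaw":-1},
  {"tx":0.006,"ty":-0.001,"tz":-0.001,"turn":0,"jaw":-1},
  {"tx":0.006,"ty":-0.001,"tz":-0.001,"turn":0,"jaw":-1},
  {"tx":0.006,"ty":-0.001,"tz":-0.001,"turn":0,"jaw":-1},
])

```text
t: 19.45
eef_pos: [516.6, -312.9, 2.5]
tcp_rot: [-72.3, 90.0, -173.2]
wrist_force: [-2.3, 1.7, 4.3]
width: 13.9
```

Call:
servo_tool([
  {"tx":0,"ty":0,"tz":0,"turn":0,"jaw":-0.5},
  {"tx":0,"ty":0,"tz":0,"turn":0,"jaw":-0.3},
  {"tx":0,"ty":0,"tz":0,"turn":0,"jaw":-0.3},
  {"tx":-0.03,"ty":0,"tz":0,"turn":0,"jaw":-0.3},
  {"tx":-0.07,"ty":0,"tz":0,"turn":0,"jaw":-0.3},
  {"tx":-0.12,"ty":0,"tz":0,"turn":0,"jaw":-0.3},
  {"tx":-0.15,"ty":0,"tz":0,"turn":0,"jaw":-0.3},
  {"tx":-0.15,"ty":0,"tz":0,"turn":0,"jaw":-0.3},
])

```text
t: 20.25
eef_pos: [519.5, -314.0, 157.7]
tcp_rot: [80.4, 89.5, -20.4]
wrist_force: [0.4, 0.6, 0.3]
width: 30.7
```

```bash
python3 go.py 535 84 155 -12.5
```

```text
t 20.2 pos [ 519.5 -314.   157.7] psi -10.8 tilt 0.52 w 30.7 F [0.4 0.6 0.3]
{'tx': np.float64(0.0015), 'ty': np.float64(-0.0596), 'tz': np.float64(-0.3939), 'turn': np.float64(0.0291)}
```

Call:
servo_tool([
  {"tx":0,"ty":-0.059,"tz":-0.394,"turn":0.025,"jaw":0},
  {"tx":0,"ty":-0.059,"tz":-0.394,"turn":0.025,"jaw":0},
  {"tx":0,"ty":-0.059,"tz":-0.394,"turn":0.025,"jaw":0},
  {"tx":0,"ty":-0.059,"tz":-0.394,"turn":0.025,"jaw":0},
  {"tx":0,"ty":-0.059,"tz":-0.394,"turn":0.025,"jaw":0},
  {"tx":0,"ty":-0.059,"tz":-0.394,"turn":0.025,"jaw":0},
  {"tx":0,"ty":-0.059,"tz":-0.394,"turn":0.025,"jaw":0},
  {"tx":0,"ty":-0.059,"tz":-0.394,"turn":0.025,"jaw":0},
  {"tx":0,"ty":-0.059,"tz":-0.394,"turn":0.025,"jaw":0},
  {"tx":0,"ty":-0.059,"tz":-0.394,"turn":0.025,"jaw":0},
])

```text
t: 21.25
eef_pos: [532.6, 86.3, 151.4]
tcp_rot: [-57.1, 89.9, -159.3]
wrist_force: [-0.5, 0.1, 0.9]
width: 44.1
```

Call:
servo_tool([
  {"tx":0.04,"ty":0,"tz":0,"turn":0,"jaw":0},
  {"tx":0.04,"ty":0,"tz":0,"turn":0,"jaw":0},
  {"tx":0.04,"ty":0,"tz":0,"turn":0,"jaw":0},
])

```text
t: 21.55
eef_pos: [532.5, 83.6, 111.9]
tcp_rot: [-42.4, 89.8, -144.8]
wrist_force: [0.1, -0.4, 0.6]
width: 44.1
```

```bash
python3 go.py 535 84 5 -12.3; python3 - <<'E'
from m import *
for n in("top","scene"):
    s=shot(n);C=cloud(s);hsv=cv2.cvtColor(s["image"],cv2.COLOR_RGB2HSV);H,S,V=[hsv[...,i].astype(int) for i in range(3)]
    sel=(S>70)&(H<25)&(V>30)&(C[...,2]>4)&(C[...,2]<25)&(abs(C[...,0]-516)<120)&(abs(C[...,1]+313)<35)
    k,lab,st,ce=cv2.connectedComponentsWithStats(sel.astype(np.uint8));i=1+np.argmax(st[1:,4]);v,u=np.nonzero(lab==i)
    W=plane(s,np.c_[u,v],9)[:,:2].astype(np.float32);vx,vy,x0,y0=cv2.fitLine(W[W[:,0]<560],cv2.DIST_HUBER,0,.01,.01).ravel()
    print(n,"burn handle",len(u),np.degrees(np.arctan(vy/vx)),"y at 517:",y0+(517-x0)*vy/vx,W.min(0),W.max(0))
save(shot("scene"),"c6",(130,60,400,290),2.8)
E
```

```text
t 21.6 pos [532.5  83.6 111.9] psi -12.4 tilt 0.16 w 44.1 F [ 0.1 -0.4  0.6]
{'tx': np.float64(0.1069), 'ty': np.float64(0.0026), 'tz': np.float64(-0.0011), 'turn': np.float64(-0.0014)}
top burn handle 269 -10.757633 y at 517: -311.9746 [ 424.9327  -330.04797] [ 611.2886  -290.55673]
scene burn handle 423 -10.821088 y at 517: -311.21155 [ 421.80682 -329.1795 ] [ 612.8332  -287.38666]
```

View pics/c6.png

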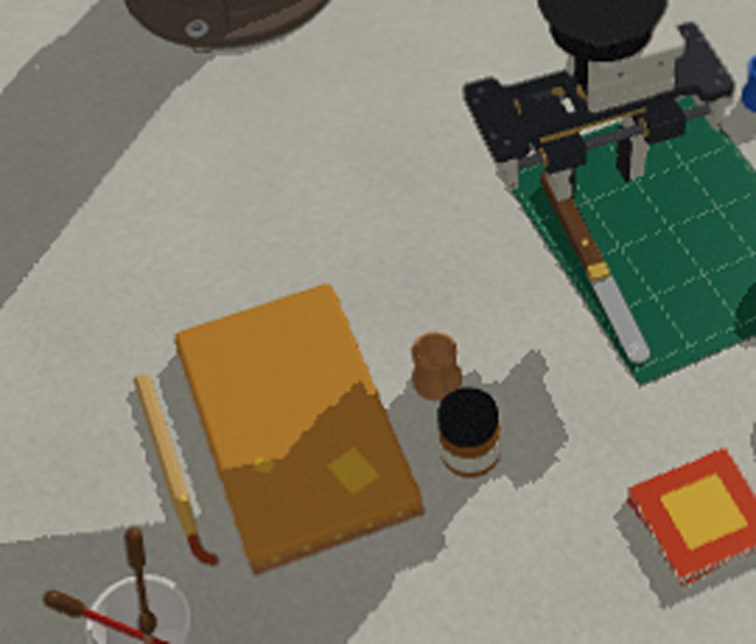

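The burnisher lies parallel to the right edge, centred at about (517,-312); the stand and jar are in place. Now the knife.

Call:
servo_tool([
  {"tx":0.03,"ty":0.002,"tz":-0.001,"turn":0,"jaw":0},
  {"tx":0.06,"ty":0.002,"tz":-0.001,"turn":0,"jaw":0},
  {"tx":0.09,"ty":0.002,"tz":-0.001,"turn":0,"jaw":0},
  {"tx":0.1,"ty":0.002,"tz":-0.001,"turn":0,"jaw":0},
  {"tx":0.1065,"ty":0.002,"tz":-0.001,"turn":0,"jaw":0},
  {"tx":0.1065,"ty":0.002,"tz":-0.001,"turn":0,"jaw":0},
  {"tx":0.1065,"ty":0.002,"tz":-0.001,"turn":0,"jaw":0},
  {"tx":0.1065,"ty":0.002,"tz":-0.001,"turn":0,"jaw":0},
])

```text
t: 22.5
eef_pos: [536.1, 86.1, 7.0]
tcp_rot: [128.3, 89.9, 26.0]
wrist_force: [-0.1, 0.2, 0.8]
width: 43.9
```

```bash
python3 go.py 535 84 5 -12.3
```

```text
t 22.5 pos [536.1  86.1   7. ] psi -12.3 tilt 0.13 w 43.9 F [-0.1  0.2  0.8]
{'tx': np.float64(0.002), 'ty': np.float64(-0.0006), 'tz': np.float64(0.0023), 'turn': np.float64(0.0001)}
```

Call:
servo_tool([
  {"tx":0.001,"ty":0,"tz":0.002,"turn":0,"jaw":-0.2},
  {"tx":0.001,"ty":0,"tz":0.002,"turn":0,"jaw":-1},
  {"tx":0.001,"ty":0,"tz":0.002,"turn":0,"jaw":-1},
  {"tx":0.001,"ty":0,"tz":0.002,"turn":0,"jaw":-1},
  {"tx":0.001,"ty":0,"tz":0.002,"turn":0,"jaw":-1},
  {"tx":0.001,"ty":0,"tz":0.002,"turn":0,"jaw":-1},
  {"tx":0.001,"ty":0,"tz":0.002,"turn":0,"jaw":-1},
], force=25)

```text
t: 23.2
eef_pos: [534.8, 83.8, 4.8]
tcp_rot: [77.4, 90.0, -24.9]
wrist_force: [-0.5, 0.3, 1.2]
width: 17.8
```

Call:
servo_tool([
  {"tx":-0.02,"ty":0,"tz":0,"turn":0,"jaw":-1},
  {"tx":-0.05,"ty":0,"tz":0,"turn":0,"jaw":-1},
  {"tx":-0.09,"ty":0,"tz":0,"turn":0,"jaw":-1},
  {"tx":-0.13,"ty":0,"tz":0,"turn":0,"jaw":-1},
  {"tx":-0.15,"ty":0,"tz":0,"turn":0,"jaw":-1},
  {"tx":-0.15,"ty":0,"tz":0,"turn":0,"jaw":-1},
])

```text
t: 23.8
eef_pos: [536.6, 84.5, 158.2]
tcp_rot: [126.7, 89.6, 24.4]
wrist_force: [-0.3, -0.2, -1.0]
width: 17.7
```

```bash
python3 go.py 537 -208 155 -10.9
```

```text
t 23.8 pos [536.6  84.5 158.2] psi -12.3 tilt 0.36 w 17.7 F [-0.3 -0.2 -1. ]
{'tx': np.float64(0.0024), 'ty': np.float64(0.0626), 'tz': np.float64(0.2858), 'turn': np.float64(-0.0241)}
```

Call:
servo_tool([
  {"tx":0,"ty":0.062,"tz":0.286,"turn":-0.024,"jaw":-1},
  {"tx":0,"ty":0.062,"tz":0.286,"turn":-0.024,"jaw":-1},
  {"tx":0,"ty":0.062,"tz":0.286,"turn":-0.024,"jaw":-1},
  {"tx":0,"ty":0.062,"tz":0.286,"turn":-0.024,"jaw":-1},
  {"tx":0,"ty":0.062,"tz":0.286,"turn":-0.024,"jaw":-1},
  {"tx":0,"ty":0.062,"tz":0.286,"turn":-0.024,"jaw":-1},
  {"tx":0,"ty":0.062,"tz":0.286,"turn":-0.024,"jaw":-1},
  {"tx":0.04,"ty":0.062,"tz":0.286,"turn":-0.024,"jaw":-1},
  {"tx":0.04,"ty":0.062,"tz":0.286,"turn":-0.024,"jaw":-1},
  {"tx":0.04,"ty":0.062,"tz":0.286,"turn":-0.024,"jaw":-1},
])

```text
t: 24.8
eef_pos: [533.4, -208.6, 113.8]
tcp_rot: [-79.1, 89.8, -180.0]
wrist_force: [0.0, 0.4, 0.0]
width: 17.3
```

```bash
python3 go.py 537 -208 32 -10.9;  python3 - <<'E'
from h import *
save(shot("scene"),"c7",(130,60,400,290),2.8)
E
```

```text
t 24.8 pos [ 533.4 -208.6  113.8] psi -10.9 tilt 0.2 w 17.3 F [0.  0.4 0. ]
{'tx': np.float64(0.0818), 'ty': np.float64(0.0037), 'tz': np.float64(-0.0013), 'turn': np.float64(-0.0002)}
```

View pics/c7.png

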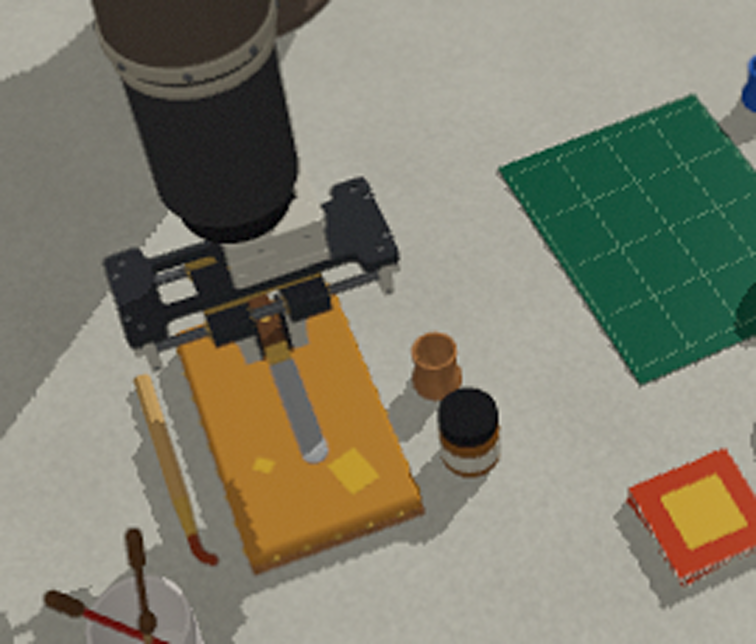

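The knife is held level and aligned over the cushion. Lowering it.

Call:
servo_tool([
  {"tx":0.03,"ty":0.003,"tz":-0.001,"turn":0,"jaw":-1},
  {"tx":0.06,"ty":0.003,"tz":-0.001,"turn":0,"jaw":-1},
  {"tx":0.072,"ty":0.003,"tz":-0.001,"turn":0,"jaw":-1},
  {"tx":0.077,"ty":0.003,"tz":-0.001,"turn":0,"jaw":-1},
  {"tx":0.08,"ty":0.003,"tz":-0.001,"turn":0,"jaw":-1},
  {"tx":0.08,"ty":0.003,"tz":-0.001,"turn":0,"jaw":-1},
  {"tx":0.08,"ty":0.003,"tz":-0.001,"turn":0,"jaw":-1},
  {"tx":0.08,"ty":0.003,"tz":-0.001,"turn":0,"jaw":-1},
])

```text
t: 25.65
eef_pos: [538.1, -208.6, 35.7]
tcp_rot: [94.6, 89.9, -6.3]
wrist_force: [0.1, 0.3, -1.3]
width: 17.6
```

```bash
python3 go.py 537 -208 30 -10.9
```

```text
t 25.6 pos [ 538.1 -208.6   35.7] psi -10.9 tilt 0.09 w 17.6 F [ 0.1  0.3 -1.3]
{'tx': np.float64(0.0057), 'ty': np.float64(-0.0012), 'tz': np.float64(-0.0004), 'turn': np.float64(-0.0005)}
```

Call:
servo_tool([
  {"tx":0.002,"ty":-0.001,"tz":0,"turn":0,"jaw":-1},
  {"tx":0.003,"ty":-0.001,"tz":0,"turn":0,"jaw":-1},
  {"tx":0.004,"ty":-0.001,"tz":0,"turn":0,"jaw":-1},
  {"tx":0.005,"ty":-0.001,"tz":0,"turn":0,"jaw":-1},
  {"tx":0.005,"ty":-0.001,"tz":0,"turn":0,"jaw":-1},
  {"tx":0.005,"ty":-0.001,"tz":0,"turn":0,"jaw":-1},
])

```text
t: 26.25
eef_pos: [536.6, -208.3, 29.8]
tcp_rot: [-21.6, 90.0, -122.6]
wrist_force: [-0.0, 0.3, 2.3]
width: 17.8
```

Call:
servo_tool([
  {"tx":0,"ty":0,"tz":0,"turn":0,"jaw":-0.4},
  {"tx":0,"ty":0,"tz":0,"turn":0,"jaw":-0.2},
  {"tx":0,"ty":0,"tz":0,"turn":0,"jaw":-0.2},
  {"tx":-0.03,"ty":0,"tz":0,"turn":0,"jaw":-0.2},
  {"tx":-0.07,"ty":0,"tz":0,"turn":0,"jaw":-0.2},
  {"tx":-0.12,"ty":0,"tz":0,"turn":0,"jaw":0.5},
  {"tx":-0.12,"ty":0,"tz":0,"turn":0,"jaw":0.8},
  {"tx":-0.12,"ty":0,"tz":0,"turn":0,"jaw":0.8},
])

```text
t: 27.05
eef_pos: [537.4, -208.3, 151.3]
tcp_rot: [101.2, 89.8, 0.3]
wrist_force: [-1.3, -0.7, -1.1]
width: 53.7
```

```bash
python3 go.py 640.5 216.5 150 -10.9
```

```text
t 27.1 pos [ 537.4 -208.3  151.3] psi -10.9 tilt 0.21 w 53.7 F [-1.3 -0.7 -1.1]
{'tx': np.float64(0.0017), 'ty': np.float64(0.0206), 'tz': np.float64(-0.4366), 'turn': np.float64(-0.0007)}
```

Call:
servo_tool([
  {"tx":0,"ty":0.02,"tz":-0.436,"turn":0,"jaw":0.7},
  {"tx":0,"ty":0.02,"tz":-0.436,"turn":0,"jaw":0.7},
  {"tx":0,"ty":0.02,"tz":-0.436,"turn":0,"jaw":0.7},
  {"tx":0,"ty":0.02,"tz":-0.436,"turn":0,"jaw":0.7},
  {"tx":0,"ty":0.02,"tz":-0.436,"turn":0,"jaw":0.7},
  {"tx":0,"ty":0.02,"tz":-0.436,"turn":0,"jaw":0.7},
  {"tx":0,"ty":0.02,"tz":-0.436,"turn":0,"jaw":0.7},
  {"tx":0,"ty":0.02,"tz":-0.436,"turn":0,"jaw":0.7},
  {"tx":0,"ty":0.02,"tz":-0.436,"turn":0,"jaw":0.7},
  {"tx":0,"ty":0.02,"tz":-0.436,"turn":0,"jaw":0.7},
])

```text
t: 28.05
eef_pos: [638.9, 220.2, 147.0]
tcp_rot: [-48.5, 89.9, -149.3]
wrist_force: [-0.0, -0.3, 0.0]
width: 74.5
```

Call:
servo_tool([
  {"tx":0,"ty":0,"tz":0,"turn":0,"jaw":0.7},
  {"tx":0,"ty":0,"tz":0,"turn":0,"jaw":0.7},
  {"tx":0,"ty":0,"tz":0,"turn":0,"jaw":0.7},
])

```text
t: 28.35
eef_pos: [638.6, 214.8, 149.3]
tcp_rot: [-47.2, 90.0, -148.2]
wrist_force: [0.4, -0.3, -0.2]
width: 74.3
```

```bash
python3 go.py 640.5 216.5 12 -10.9; python3 - <<'E'
from m import *
for n in("top","scene"):
    s=shot(n);C=cloud(s);hsv=cv2.cvtColor(s["image"],cv2.COLOR_RGB2HSV);H,S,V=[hsv[...,i].astype(int) for i in range(3)]
    # egg region extents
    sel=(C[...,2]>16)&(C[...,2]<68)&(abs(C[...,0]-641)<33)&(abs(C[...,1]-216)<33)
    p=C[sel]; print(n,"egg",len(p),np.percentile(p,[1,99],0).round(1))
    # knife on cushion
    sel=(C[...,0]>420)&(C[...,0]<650)&(C[...,1]>-300)&(C[...,1]<-130)&(C[...,2]>20)&(((S<110)&(V>60))|((V<110)&(C[...,2]>33)))
    v,u=np.nonzero(cv2.morphologyEx(sel.astype(np.uint8),cv2.MORPH_OPEN,np.ones((2,2))));W=plane(s,np.c_[u,v],37)[:,:2].astype(np.float32)
    print(" knife",len(u),cv2.minAreaRect(W), W.mean(0))
    sel=(H<18)&(S>80)&(C[...,2]>36)&(C[...,2]<60)&(abs(C[...,0]-560)<30)&(abs(C[...,1]+89)<30)
    v,u=np.nonzero(sel);print(" stand rim",cv2.minEnclosingCircle(plane(s,np.c_[u,v],43)[:,:2].astype(np.float32)))
save(shot("top"),"c8",(170,120,430,290),3)
E
```

```text
t 28.4 pos [638.6 214.8 149.3] psi -11.0 tilt 0.05 w 74.3 F [ 0.4 -0.3 -0.2]
{'tx': np.float64(0.1373), 'ty': np.float64(0.0016), 'tz': np.float64(-0.0021), 'turn': np.float64(-0.0017)}
top egg 51 [[618.5 205.3  16.9]
 [658.3 234.6  66.7]]
 knife 410 ((534.221435546875, -209.6115264892578), (19.02366065979004, 212.7368621826172), 79.27969360351562) [ 533.3843  -209.45015]
 stand rim ((558.1923828125, -87.34184265136719), 18.029726028442383)
scene egg 344 [[626.1 195.6  18.7]
 [665.  232.6  66. ]]
 knife 631 ((541.094970703125, -206.7520751953125), (19.468029022216797, 222.55650329589844), 78.91836547851562) [ 549.7588  -208.75198]
 stand rim ((561.3856811523438, -89.33091735839844), 20.00056266784668)
```

View pics/c8.png

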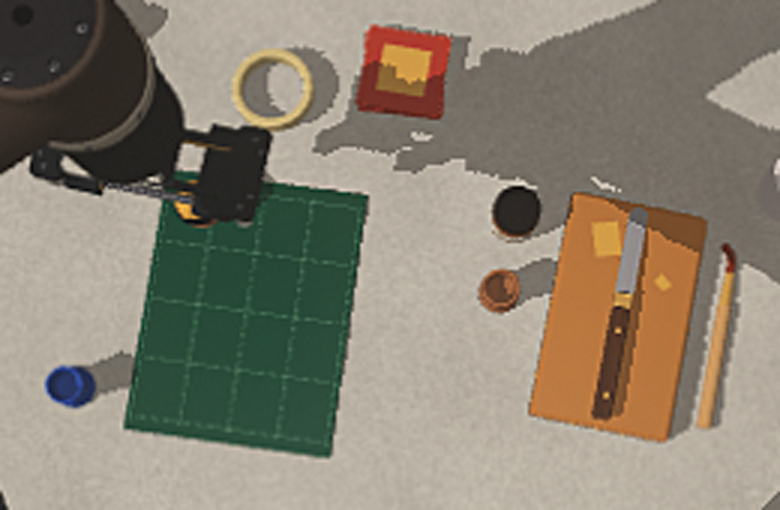

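Layout looks right: knife down the middle of the cushion, and the gripper straddles the egg at (190,205). Descending for the egg.

Call:
servo_tool([
  {"tx":0.03,"ty":0.002,"tz":-0.002,"turn":0,"jaw":0.7},
  {"tx":0.07,"ty":0.002,"tz":-0.002,"turn":0,"jaw":0.7},
  {"tx":0.1,"ty":0.002,"tz":-0.002,"turn":0,"jaw":0.7},
  {"tx":0.12,"ty":0.002,"tz":-0.002,"turn":0,"jaw":0.7},
  {"tx":0.132,"ty":0.002,"tz":-0.002,"turn":0,"jaw":0.7},
  {"tx":0.138,"ty":0.002,"tz":-0.002,"turn":0,"jaw":0.7},
  {"tx":0.138,"ty":0.002,"tz":-0.002,"turn":0,"jaw":0.7},
  {"tx":0.138,"ty":0.002,"tz":-0.002,"turn":0,"jaw":0.7},
  {"tx":0.138,"ty":0.002,"tz":-0.002,"turn":0,"jaw":0.7},
])

```text
t: 29.4
eef_pos: [642.0, 218.0, 13.1]
tcp_rot: [131.4, 89.9, 30.5]
wrist_force: [0.2, -0.6, -0.2]
width: 74.6
```

```bash
python3 go.py 641 216 10 -10.9
```

```text
t 29.4 pos [642.  218.   13.1] psi -10.9 tilt 0.12 w 74.6 F [ 0.2 -0.6 -0.2]
{'tx': np.float64(0.0031), 'ty': np.float64(-0.0006), 'tz': np.float64(0.0021), 'turn': np.float64(-0.0004)}
```

Call:
servo_tool([
  {"tx":0.002,"ty":-0.001,"tz":0.002,"turn":0,"jaw":0.7},
  {"tx":0.002,"ty":-0.001,"tz":0.002,"turn":0,"jaw":0.7},
  {"tx":0.002,"ty":-0.001,"tz":0.002,"turn":0,"jaw":-1},
  {"tx":0.002,"ty":-0.001,"tz":0.002,"turn":0,"jaw":-1},
  {"tx":0.002,"ty":-0.001,"tz":0.002,"turn":0,"jaw":-1},
  {"tx":0.002,"ty":-0.001,"tz":0.002,"turn":0,"jaw":-1},
  {"tx":0.002,"ty":-0.001,"tz":0.002,"turn":0,"jaw":-1},
  {"tx":0.002,"ty":-0.001,"tz":0.002,"turn":0,"jaw":-1},
  {"tx":0.002,"ty":-0.001,"tz":0.002,"turn":0,"jaw":-1},
], force=8)

```text
t: 30.3
eef_pos: [640.0, 216.0, 9.8]
tcp_rot: [143.7, 90.0, 42.8]
wrist_force: [0.3, 1.2, -1.0]
width: 45.3
```

Call:
servo_tool([
  {"tx":-0.005,"ty":0,"tz":0,"turn":0,"jaw":-1},
  {"tx":-0.02,"ty":0,"tz":0,"turn":0,"jaw":-1},
  {"tx":-0.045,"ty":0,"tz":0,"turn":0,"jaw":-1},
  {"tx":-0.08,"ty":0,"tz":0,"turn":0,"jaw":-1},
  {"tx":-0.12,"ty":0,"tz":0,"turn":0,"jaw":-1},
  {"tx":-0.14,"ty":0,"tz":0,"turn":0,"jaw":-1},
  {"tx":-0.14,"ty":0,"tz":0,"turn":0,"jaw":-1},
])

```text
t: 31.0
eef_pos: [641.9, 216.6, 155.6]
tcp_rot: [127.7, 89.6, 26.8]
wrist_force: [0.7, -0.1, -1.1]
width: 45.5
```

```bash
python3 go.py 559.7 -88.5 150 -10.9
```

```text
t 31.0 pos [641.9 216.6 155.6] psi -10.9 tilt 0.45 w 45.5 F [ 0.7 -0.1 -1.1]
{'tx': np.float64(0.0039), 'ty': np.float64(-0.0231), 'tz': np.float64(0.3152), 'turn': np.float64(-0.0001)}
```

Call:
servo_tool([
  {"tx":0,"ty":-0.002,"tz":0.03,"turn":0,"jaw":-1},
  {"tx":0,"ty":-0.005,"tz":0.065,"turn":0,"jaw":-1},
  {"tx":0,"ty":-0.008,"tz":0.105,"turn":0,"jaw":-1},
  {"tx":0,"ty":-0.011,"tz":0.145,"turn":0,"jaw":-1},
  {"tx":0,"ty":-0.014,"tz":0.185,"turn":0,"jaw":-1},
  {"tx":0,"ty":-0.017,"tz":0.225,"turn":0,"jaw":-1},
  {"tx":0,"ty":-0.02,"tz":0.265,"turn":0,"jaw":-1},
  {"tx":0,"ty":-0.022,"tz":0.295,"turn":0,"jaw":-1},
  {"tx":0,"ty":-0.023,"tz":0.315,"turn":0,"jaw":-1},
  {"tx":0,"ty":-0.023,"tz":0.315,"turn":0,"jaw":-1},
])

```text
t: 32.0
eef_pos: [556.2, -91.3, 150.0]
tcp_rot: [-70.9, 90.0, -172.0]
wrist_force: [0.2, -0.2, 0.0]
width: 45.3
```

Call:
servo_tool([
  {"tx":0,"ty":0,"tz":0,"turn":0,"jaw":-1},
  {"tx":0.02,"ty":0,"tz":0,"turn":0,"jaw":-1},
  {"tx":0.04,"ty":0,"tz":0,"turn":0,"jaw":-1},
  {"tx":0.05,"ty":0,"tz":0,"turn":0,"jaw":-1},
  {"tx":0.05,"ty":0,"tz":0,"turn":0,"jaw":-1},
])

```text
t: 32.5
eef_pos: [556.7, -88.5, 98.3]
tcp_rot: [-72.2, 89.8, -173.0]
wrist_force: [-0.4, -0.0, 0.5]
width: 45.3
```

```bash
python3 go.py 559.7 -88.5 45 -10.9; python3 - <<'E'
from m import *
from rig import env
o=env.get_obs()["eef_pos"]
for n in("top","scene"):
    s=shot(n);C=cloud(s);hsv=cv2.cvtColor(s["image"],cv2.COLOR_RGB2HSV);H,S,V=[hsv[...,i].astype(int) for i in range(3)]
    sel=(H>15)&(H<34)&(S>120)&(V>90)&(C[...,2]>o[2]+15)&(abs(C[...,0]-o[0])<35)&(abs(C[...,1]-o[1])<35)
    p=C[sel]; 
    if len(p):print(n,"gold",len(p),np.percentile(p,[1,99],0).round(1))
save(shot("scene"),"c9",(200,100,330,230),5)
E
```

```text
t 32.5 pos [556.7 -88.5  98.3] psi -10.9 tilt 0.17 w 45.3 F [-0.4 -0.   0.5]
{'tx': np.float64(0.0533), 'ty': np.float64(0.0031), 'tz': np.float64(-0.0006), 'turn': np.float64(0.0003)}
scene gold 193 [[ 533.  -119.4  135.3]
 [ 587.1  -70.2  197. ]]
```

View pics/c9.png

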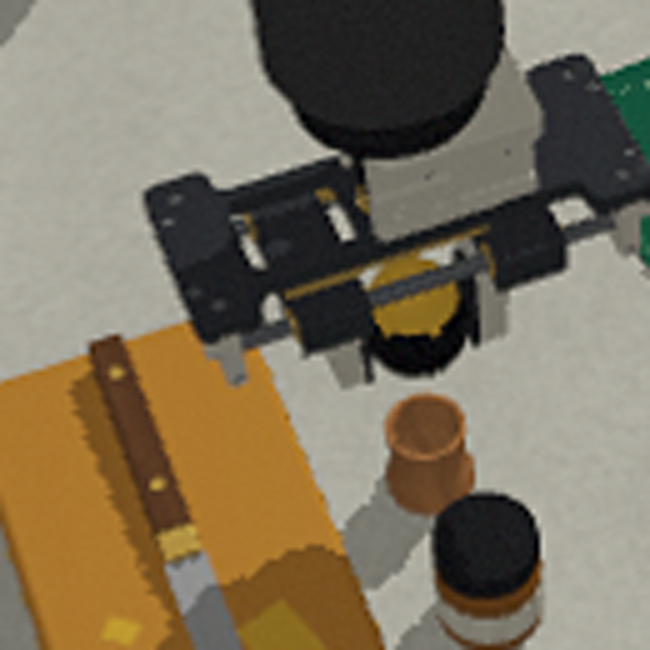

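The egg is held upright, gold up, at (420,310), with the empty stand below at (427,428). I'll work out the egg's offset relative to the rim from this one view.

```bash
python3 - <<'E'
from m import *
s=shot("scene"); o=env.get_obs()["eef_pos"]
print("TCP",o)
im=s["image"];hsv=cv2.cvtColor(im,cv2.COLOR_RGB2HSV).astype(int);V=hsv[...,2]
# bottom of egg: dark->stand/table transition in columns 278..291
for u in range(279,292,2):
    col=V[150:182,u]; print(u,col.tolist())
def tang(uv,axis=np.array([.982,-.189,0])):
    # sphere centre c=o+[0,0,18.2]+k*axis ; distance of ray to c = 23, c above the ray
    from scipy.optimize import brentq
    C0,D=rays(s,uv);d=D[0]/np.linalg.norm(D[0])
    f=lambda k:np.linalg.norm(np.cross(o+[0,0,18.2]+k*axis-C0,d))-23
    ks=np.arange(-60,61,1.);v=[f(k) for k in ks]
    return [round(brentq(f,a,a+1),1) for a,x,y in zip(ks,v,v[1:]) if x*y<0]
for v in(174,174.8,175.5): print(v,tang((284,v)))
for uv in((285.4,185.6),(285.4,185.0)): print(plane(s,uv,44))
E
```

```text
TCP [558.31128142 -88.81059094 100.65443421]
279 [42, 109, 131, 136, 141, 139, 57, 60, 70, 55, 103, 144, 142, 140, 139, 138, 107, 14, 14, 15, 14, 14, 16, 7, 61, 153, 171, 168, 172, 172, 165, 159]
281 [73, 119, 135, 138, 139, 97, 58, 65, 58, 109, 151, 143, 142, 140, 140, 142, 142, 13, 8, 11, 14, 17, 18, 7, 22, 94, 177, 169, 167, 160, 121, 95]
283 [127, 137, 132, 135, 118, 60, 64, 66, 72, 148, 146, 141, 141, 141, 140, 142, 141, 14, 15, 11, 14, 13, 19, 10, 16, 94, 181, 171, 164, 140, 98, 103]
285 [163, 173, 125, 131, 63, 64, 74, 53, 102, 144, 141, 140, 138, 138, 138, 137, 106, 10, 10, 9, 18, 12, 15, 13, 39, 121, 179, 173, 166, 130, 100, 103]
287 [178, 178, 155, 86, 56, 61, 55, 102, 142, 138, 138, 136, 137, 139, 139, 144, 144, 35, 13, 13, 7, 11, 11, 37, 117, 174, 173, 171, 174, 153, 101, 107]
289 [176, 173, 141, 54, 67, 61, 67, 133, 135, 134, 134, 136, 137, 106, 49, 13, 10, 11, 9, 5, 9, 10, 33, 112, 169, 172, 169, 170, 175, 166, 134, 100]
291 [30, 38, 64, 62, 70, 57, 59, 61, 84, 106, 80, 55, 30, 12, 11, 10, 8, 7, 8, 6, 36, 115, 176, 173, 171, 173, 170, 168, 170, 172, 166, 149]
174 [-2.2, 52.9]
174.8 [-0.2, 54.6]
175.5 [1.7, 56.0]
[[562.57004244 -87.90021823  44.        ]]
[[561.1632768  -87.04090895  44.        ]]
```

Call:
servo_tool([
  {"tx":0.015,"ty":0.002,"tz":-0.001,"turn":0,"jaw":-1},
  {"tx":0.03,"ty":0.002,"tz":-0.001,"turn":0,"jaw":-1},
  {"tx":0.042,"ty":0.002,"tz":-0.001,"turn":0,"jaw":-1},
  {"tx":0.048,"ty":0.002,"tz":-0.001,"turn":0,"jaw":-1},
  {"tx":0.05,"ty":0.002,"tz":-0.001,"turn":0,"jaw":-1},
  {"tx":0.05,"ty":0.002,"tz":-0.001,"turn":0,"jaw":-1},
  {"tx":0.05,"ty":0.002,"tz":-0.001,"turn":0,"jaw":-1},
  {"tx":0.05,"ty":0.002,"tz":-0.001,"turn":0,"jaw":-1},
])

```text
t: 33.5
eef_pos: [560.1, -88.5, 50.3]
tcp_rot: [107.8, 89.9, 6.9]
wrist_force: [0.1, 0.3, -0.4]
width: 45.1
```

```bash
python3 go.py 560.2 -88.5 43.5 -10.9
```

```text
t 33.5 pos [560.1 -88.5  50.3] psi -10.9 tilt 0.06 w 45.1 F [ 0.1  0.3 -0.4]
{'tx': np.float64(0.0068), 'ty': np.float64(0.0001), 'tz': np.float64(0.0), 'turn': np.float64(-0.0005)}
```

Call:
servo_tool([
  {"tx":0.0015,"ty":0,"tz":0,"turn":0,"jaw":-1},
  {"tx":0.003,"ty":0,"tz":0,"turn":0,"jaw":-1},
  {"tx":0.004,"ty":0,"tz":0,"turn":0,"jaw":-1},
  {"tx":0.005,"ty":0,"tz":0,"turn":0,"jaw":-1},
  {"tx":0.005,"ty":0,"tz":0,"turn":0,"jaw":-1},
  {"tx":0.005,"ty":0,"tz":0,"turn":0,"jaw":-1},
])

```text
t: 34.1
eef_pos: [559.7, -88.5, 44.7]
tcp_rot: [-33.6, 90.0, -134.5]
wrist_force: [0.5, 0.3, 0.9]
width: 45.2
```

Call:
servo_tool([
  {"tx":0.001,"ty":0,"tz":0,"turn":0,"jaw":-1},
  {"tx":0.001,"ty":0,"tz":0,"turn":0,"jaw":-1},
  {"tx":0.001,"ty":0,"tz":0,"turn":0,"jaw":-1},
])

```text
t: 34.4
eef_pos: [560.0, -88.5, 44.0]
tcp_rot: [100.2, 90.0, -0.8]
wrist_force: [-0.1, 0.4, 3.2]
width: 45.0
```

```bash
python3 go.py 560.2 -88.5 42.8 -10.9; python3 - <<'E'
from h import *
save(shot("scene"),"c10",(230,130,330,220),6)
E
```

```text
t 34.4 pos [560.  -88.5  44. ] psi -10.9 tilt 0.03 w 45.0 F [-0.1  0.4  3.2]
{'tx': np.float64(0.0012), 'ty': np.float64(0.0002), 'tz': np.float64(-0.0), 'turn': np.float64(-0.0004)}
```

View pics/c10.png

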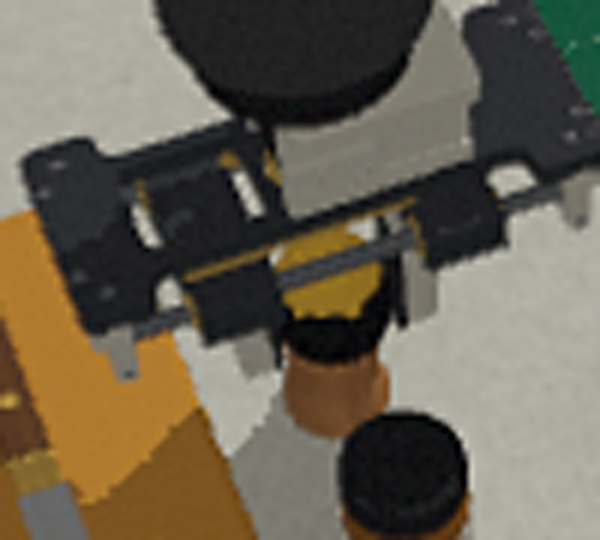

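Light contact (3 N), with the egg seated on the rim at (335,310). Releasing slowly.

Call:
servo_tool([
  {"tx":0.0,"ty":0,"tz":0,"turn":0,"jaw":0.05},
  {"tx":0.0,"ty":0,"tz":0,"turn":0,"jaw":0.09},
  {"tx":0.0,"ty":0,"tz":0,"turn":0,"jaw":0.13},
  {"tx":0.0,"ty":0,"tz":0,"turn":0,"jaw":0.2},
  {"tx":0.0,"ty":0,"tz":0,"turn":0,"jaw":0.4},
  {"tx":0.0,"ty":0,"tz":0,"turn":0,"jaw":0.6},
  {"tx":0.0,"ty":0,"tz":0,"turn":0,"jaw":0.6},
  {"tx":0.0,"ty":0,"tz":0,"turn":0,"jaw":0.6},
])

```text
t: 35.25
eef_pos: [559.7, -88.5, 43.7]
tcp_rot: [-44.6, 90.0, -145.5]
wrist_force: [0.0, 0.5, 0.8]
width: 69.7
```

Call:
servo_tool([
  {"tx":-0.02,"ty":0,"tz":0,"turn":0,"jaw":0.6},
  {"tx":-0.05,"ty":0,"tz":0,"turn":0,"jaw":0.6},
  {"tx":-0.09,"ty":0,"tz":0,"turn":0,"jaw":0.6},
  {"tx":-0.13,"ty":0,"tz":0,"turn":0,"jaw":0.6},
  {"tx":-0.17,"ty":0,"tz":0,"turn":0,"jaw":0.6},
  {"tx":-0.19,"ty":0,"tz":0,"turn":0,"jaw":0.6},
  {"tx":-0.19,"ty":-0.05,"tz":-0.05,"turn":0,"jaw":0.6},
  {"tx":-0.19,"ty":-0.1,"tz":-0.1,"turn":0,"jaw":0.6},
  {"tx":-0.19,"ty":-0.12,"tz":-0.14,"turn":0,"jaw":0.6},
  {"tx":-0.19,"ty":-0.12,"tz":-0.18,"turn":0,"jaw":0.6},
])

```text
t: 36.25
eef_pos: [476.0, 90.2, 234.4]
tcp_rot: [148.8, 89.9, 47.8]
wrist_force: [2.9, -0.3, 0.3]
width: 70.1
```

```bash
python3 - <<'E'
from m import *
ims=[]
for n,b in(("top",(300,150,460,280)),("scene",(130,100,320,290))):
    s=shot(n);u0,v0,u1,v1=b
    ims.append(cv2.resize(cv2.cvtColor(s["image"],cv2.COLOR_RGB2BGR)[v0:v1,u0:u1],None,fx=400/(u1-u0),fy=400/(u1-u0),interpolation=cv2.INTER_CUBIC))
    C=cloud(s);hsv=cv2.cvtColor(s["image"],cv2.COLOR_RGB2HSV);H,S,V=[hsv[...,i].astype(int) for i in range(3)]
    near=(abs(C[...,0]-560)<32)&(abs(C[...,1]+89)<32)
    p=C[near&(C[...,2]>50)];print(n,"egg",len(p),np.percentile(p,[1,99],0).round(1))
    p=C[near&(C[...,2]>5)&(C[...,2]<45)];print("stand",np.percentile(p,[1,99],0).round(1))
    p=C[(abs(C[...,0]-634)<34)&(abs(C[...,1]+103)<34)&(C[...,2]>30)];print("jar",np.percentile(p,[1,99],0).round(1))
h=max(i.shape[0] for i in ims);cv2.imwrite("pics/c11.png",np.hstack([cv2.copyMakeBorder(i,0,h-i.shape[0],0,0,cv2.BORDER_CONSTANT) for i in ims]))
o=env.get_obs();print(o["t"],o["eef_pos"],o["width"])
E
```

```text
top egg 192 [[ 535.9 -107.    66.1]
 [ 578.2  -66.9  102.3]]
stand [[ 529.  -116.4    5.1]
 [ 587.   -57.1   18.8]]
jar [[ 610.  -122.4   31.2]
 [ 655.3  -78.5   69.9]]
scene egg 391 [[ 545.1 -110.4   54.2]
 [ 581.8  -69.6   98.6]]
stand [[ 551.  -109.     5.7]
 [ 578.9  -70.2   44.1]]
jar [[ 613.1 -126.2   31.5]
 [ 658.4  -81.5   64.5]]
36.35 [477.51102653  94.04507294 234.3809838 ] 69.95798631246956
```

View pics/c11.png

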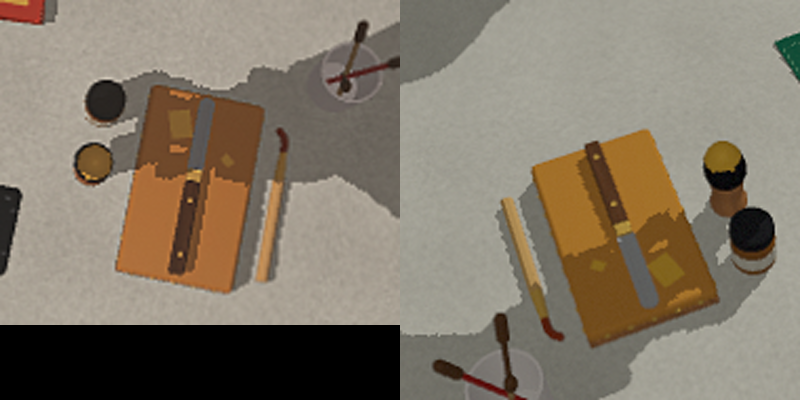

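Egg upright on the stand with its tip at about 98 mm as expected, and everything else in place. I'll let it settle a moment, then hand in.

Call:
servo_tool([
  {"tx":0,"ty":0,"tz":0,"turn":0,"jaw":0.6},
  {"tx":0,"ty":0,"tz":0,"turn":0,"jaw":0.6},
  {"tx":0,"ty":0,"tz":0,"turn":0,"jaw":0.6},
  {"tx":0,"ty":0,"tz":0,"turn":0,"jaw":0.6},
  {"tx":0,"ty":0,"tz":0,"turn":0,"jaw":0.6},
])

```text
t: 36.85
eef_pos: [478.3, 88.7, 233.6]
tcp_rot: [-39.1, 90.0, -140.2]
wrist_force: [0.6, 0.5, -0.1]
width: 70.2
```

```bash
python3 -c "
from rig import env
print(env.job_done())"
```

```text
the job is handed in; nothing more can be done
None
```

I placed the stand, jar, burnisher, knife and egg in the order asked and handed the job in at about 37 s, with the arm clear of everything.

| Item | Last measured | Target |
|---|---|---|
| Stand | about (559, -89) | (560, -89) |
| Jar | about (634, -103) | (633, -103) |
| Burnisher | yaw -10.8°, mid about (517, -312) | yaw -10.9°, mid (517, -313) |
| Knife | lengthwise on the cushion, about 1 mm off its centre line | cushion middle (537, -208) |
| Egg | upright, gold end up, tip about 98 mm high | tip 98 mm high |

- **Gaps:** at these positions the bare table between neighbours is close to 30 mm. I worked that out from the positions and did not measure the gaps directly.
- **Egg:** it met the stand with about 3 N, well under the 25 N limit. The largest contact force I saw all job was about 10 N.
- **Disagreement:** the two cameras differ by 2–5 mm on the cushion, stand and jar (up to about 7 mm on the knife's x position), so I used their averages.
- **Left alone:** I never went near the books, tape, tumbler or blue look-alike. They looked unmoved in the pictures, but I did not measure them again at the end. No check failed.

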